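# Take the template off its peg and set it against the stop

## Task

The larger plywood template hangs by its L-shaped slot from a headed peg on the sloping setting-out board. Lift it up and, feeling for the level leg of the slot, off the peg to the right, and let it down gently so that its whole lower edge stands on the ledge of the board and its right edge is flush against the dark wooden end stop; then draw back. Do not force the peg or the stop, and leave the small template and the things on the bench alone.

Things in the scene. Friction and masses are not known exactly. Their poses are not given: they have to be found in the camera images.
- template: Larger loose plywood template, 220 mm long (up-slope), 130 wide (y), 15 thick, 0.25 to 0.5 kg, waxed. Origin: middle of the plate, half thickness. Axes as the rack's while it lies straight: y to the left, length along (1,0,1)/1.414. The level leg of its slot runs from the upright leg to the open left (+y) edge between two fixed lips, whose height differs from start to start.
- grip_hole (a point): Centre (half thickness) of the larger template's rectangular hand hole: 84 mm wide (y), 38 mm high along the slope, 3 mm up-slope of the plate's middle. Fingertips put in square to the board can lift by its upper rim and push on its other rims. The closed board is 7.5 mm behind this point.
- slot_top (a point): Point in the larger template's L-shaped slot (16 mm wide) where the peg's axis is while it hangs: 88 mm up-slope of the plate's middle, 6 mm below the slot's closed end. The upright leg goes down-slope from here along the plate's middle line and is closed 54 mm below this point, so the template can rise 48 mm.
- peg: Fixed wooden peg, 12 mm diameter, square to the board, 248 mm up-slope of the ledge, with a 26 mm head 19.5 to 28.5 mm off the board. To free the template: raise it 34 to 46 mm (differs; feel or see where the level leg is, 2 mm play either way), then move it 72 mm or more to the right. Wrong height: a lip stops it after 2 mm. Origin: its axis on the board's face; axes as the rack's.
- rack: Fixed wooden setting-out board sloping at 45 degrees, rising away from the robot, 500 mm wide (y -255 to +245), with a ledge along its foot, 32 mm deep square to the board. Origin on the bench straight below the line where ledge top and board face meet; that line runs along the rack's y at height 50 mm. Up-slope is (1,0,1)/1.414, out of the face (-1,0,1)/1.414.
- stop: Fixed dark wooden end stop on the ledge near its right end, 24 mm wide (y), 140 long up the slope, 28 thick. Origin on the line where ledge and board meet, at its left (+y) face, the one the template has to touch; axes as the rack's. With the template flush, the template's middle is 65 mm to the left of this point.
- small_template: Small loose plywood template, 150 x 80 x 15 mm, without a hand hole, on a peg of its own at the left of the board, to be left hanging. Origin at its middle.
- tape_measure: Bystander: pocket tape measure, 36 x 82 x 66 mm, on the bench to the left of the board. Origin under its middle.
- turned_foot: Bystander: turned wooden furniture foot, 50 mm across, 86 mm high, upright on the bench to the right of the board. Origin under its middle.
- sanding_block: Bystander: sanding block 63 x 111 x 36 mm on the bench to the right. Origin under its middle.

How it is judged:
By the outcome, as a careful person would: the job done as asked, in the order asked, and still so for the second after the job is handed in, with the robot touching nothing.
It also fails if it takes over 67 s, if anything falls off the work surface, if the arm or the gripper's body presses on something with over 40 N, if the wrist force passes 120 N, or if a joint passes its speed limit or range.

## Robot

A 6-joint arm with a two-finger parallel gripper is mounted at the origin on the work surface; the furniture and walls round the work are solid. World frame = base frame: x ahead of the robot, y to its left, z up, the work surface at z = 0. Lengths are in m, angles in rad, forces in N, time in s.
With the tool pointing down it reaches from about 0.35 to 0.775 m from the base axis. Payload 7.3 kg.
Tool frame: the origin (TCP) lies between the finger pads; the fingertips stand 25 mm ahead of it and the grasp point (between the pads) lies 6 mm ahead of it; y points along the fingers, z is the direction in which the jaws open and shut, and the axes are right-handed (so a half turn about y gives the same grasp; the last joint's range is limited). The gripper opens to 92 mm and grips with 3 to 60 N. Pads are 19 mm wide; open, the fingers measure 130 mm over their backs; the gripper's body (75 mm by 190 mm) begins 47 mm behind the grasp point.
Start: joints at [-1.417, 0.342, 1.524, -0, 1.275, -0.146], TCP at [0.155, -0.502, 0.224] pointing down, gripper open.
Joint ranges: [-2.53, 2.53], [-0.77, 2.02], [0.04, 2.7], [-1, 4.14], [0.28, 2.66], [-3.11, 3.11]. Speed limits (rad/s): [2.57, 2.57, 3.14, 3.14, 3.14, 3.14].

## Interface

Orientations are given as [roll, pitch, yaw] about the fixed x, y, z axes, in that order (R = Rz(yaw) Ry(pitch) Rx(roll)).
In Python, from cell import sensors, read_camera, hand_in gives the robot as it stands. The module is installed in compiled form; this text tells all that it offers.
- The arm moves only by the tool send_rows, never from a script. Its argument "motion" is a list that holds one entry, the list of rows, each a list of 4 numbers: the shift along the tool's x, y, z in m, then the turn about the tool's y in degrees. In form: [[[tx, ty, tz, twist], ...]]. A call has 1 to 8 rows; each row is the pose to reach, as a shift and turn from the pose measured when the call began, along the tool's axes at that moment; what a row does not reach only later rows make up. A row lasts 1/10 s, in which the tool goes at most 50 mm and 8.59 degrees, less where a joint would pass 70% of its speed; a pose out of reach is approached as far as the arm can. A call with a gripper value outside its range is refused whole. "gripper" is the opening, from 0 (shut) to 1 (fully open), set as the call begins (left out, the last holds). The fingers move at their own pace and stop on an object; "grip_force" is the grip in N (left out, the last holds). Time passes only in rows, so rows that repeat a pose let the fingers close. It gives the time, the measured TCP pose, the force and the opening at its end, in the units of the state.
- sensors.observe(): the state, without advancing time (a new reading comes with each control period).
- read_camera(name): name is "scene" or "top" or "wrist"; returns a dict with "frame" (400x640x3 uint8, red, green, blue), "fx", "fy", "cx", "cy" (pixels), "distortion" ([k1, k2, p1, p2, k3] as OpenCV has them; the pictures are not rectified), "extrinsics" (4x4, takes a point from world to camera coordinates). Camera axes: x right, y up, looking along -z (the intrinsics and any distortion apply to the point x, -y, -z); pixel columns grow to the right and rows downward; lengths in m; the calibration is good to about 2 mm. A picture is of the moment at which its call begins. There is no depth.
- hand_in(): hands the job in, once; it reports no verdict.
The state is a dict: "time": time; "qpos": joint angles; "qvel": joint speeds; "joint_efforts": joint torques, N m; "tool_pos": TCP position; "tool_rot": TCP orientation; "contact_force": force on the tool from outside, world axes, zero at the start; "torque": the same for the moment, N m; "opening": finger opening in m.
Only numpy, scipy, OpenCV 4.12 (cv2) and the standard library are available. Lean on these libraries where they do the work, as an engineer would, in place of code of your own. Each camera call takes 0.05 s, during which the arm holds its last target.

## Working session

There is one attempt and no reset: what is moved stays moved. The work goes in short steps, Python scripts to look and compute and a tool call to move; the robot and the scene stay as the last step left them, time stands still between calls to the robot, and variables do not carry over. Pictures are saved under pics/ and viewed, and the job is handed in when it is done.

Besides the shell and the picture viewer there is one more tool, called after "Request:" as a command line: name --argument value ..., lists and objects as JSON in quotes. send_rows: Moves the arm, as the interface text tells. Its arguments: {"type":"object","properties":{"motion":{"type":"array"},"gripper":{"type":"number"},"grip_force":{"type":"number"}},"required":["motion"]}

```bash
mkdir -p pics; cat > look.py <<'E'
import cv2,sys,numpy as np
from cell import sensors, read_camera
def snap(name,tag):
    d=read_camera(name); cv2.imwrite(f'pics/{tag}.png',d['frame'][:,:,::-1]); 
    np.save(f'pics/{tag}.npy',d,allow_pickle=True); return d
def load(tag): return np.load(f'pics/{tag}.npy',allow_pickle=True).item()
def ray(d,uv):
    K=np.array([[d['fx'],0,d['cx']],[0,d['fy'],d['cy']],[0,0,1]])
    p=cv2.undistortPoints(np.array([[uv]],float),K,np.array(d['distortion'],float))[0,0]
    E=np.array(d['extrinsics']);R=E[:3,:3];t=E[:3,3]
    v=R.T@np.array([p[0],-p[1],-1.]);return -R.T@t,v/np.linalg.norm(v)
def plane(d,uv,n,c):
    o,v=ray(d,uv);n=np.array(n,float);return o+v*(c-n@o)/(n@v)
def tri(d1,u1,d2,u2):
    o1,v1=ray(d1,u1);o2,v2=ray(d2,u2)
    A=np.stack([v1,-v2],1);s=np.linalg.lstsq(A,o2-o1,rcond=None)[0]
    a=o1+s[0]*v1;b=o2+s[1]*v2;return (a+b)/2,np.linalg.norm(a-b)
def proj(d,P):
    K=np.array([[d['fx'],0,d['cx']],[0,d['fy'],d['cy']],[0,0,1]])
    E=np.array(d['extrinsics']);q=(E[:3,:3]@np.array(P).T).T+E[:3,3]
    q=q*[1,-1,-1];return cv2.projectPoints(q.reshape(-1,1,3),np.zeros(3),np.zeros(3),K,np.array(d['distortion'],float))[0][:,0]
E
python3 - <<'E'
from look import *
for n in ['scene','top','wrist']:
    d=snap(n,n+'0');print(n,np.round(np.linalg.inv(d['extrinsics'])[:3,3],3))
print(sensors.observe())
E
```

```text
scene [-0.237  0.889  0.726]
top [0.442 0.025 1.445]
wrist [ 0.226 -0.48   0.383]
{'time': 0.15, 'qpos': array([-1.41699496e+00,  3.42550588e-01,  1.52474229e+00, -4.24568611e-05,
        1.27538335e+00, -1.46021817e-01]), 'qvel': array([ 9.77882961e-04, -1.21745008e-03, -4.20331926e-03, -3.16419536e-04,
       -4.28820332e-06,  1.44442900e-03]), 'joint_efforts': array([ 1.39167816e-03, -4.31471336e+01, -2.44353873e+01,  7.17516197e-02,
        5.37370483e-02, -7.43621194e-05]), 'tool_pos': array([ 0.15501398, -0.50130115,  0.22393019]), 'tool_rot': array([-1.57187427e+00,  1.17490977e-04, -2.84175716e+00]), 'contact_force': array([-0.20746464,  0.2768639 , -0.22142515]), 'torque': array([0.04853511, 0.02455627, 0.02414792]), 'opening': 0.0922421923356602}
```

```bash
cd pics; ls
```

```text
scene0.npy
scene0.png
top0.npy
top0.png
wrist0.npy
wrist0.png
```

View pics/scene0.png

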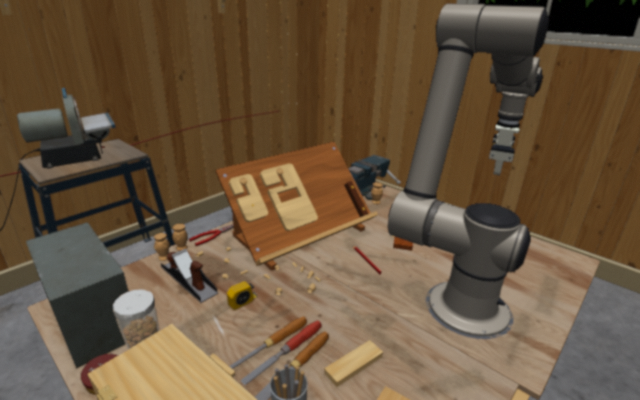

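View pics/top0.png

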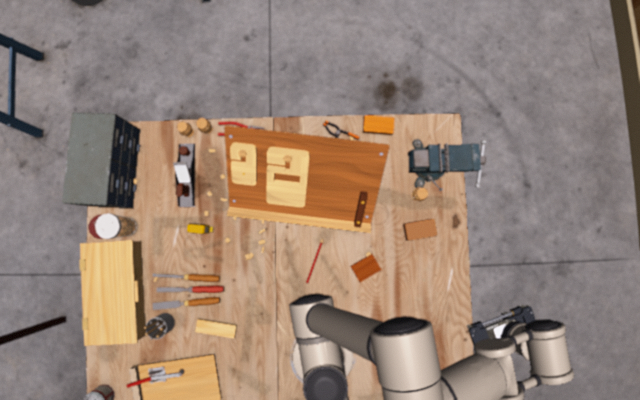

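View pics/wrist0.png

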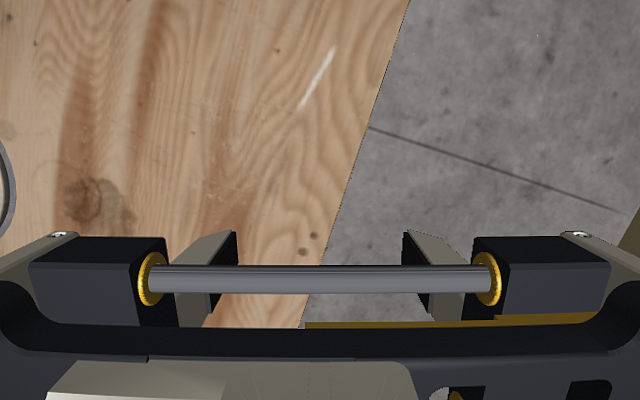

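```bash
python3 - <<'E'
from look import *
a=cv2.imread('pics/top0.png')[110:240,210:400];cv2.imwrite('pics/t0c.png',cv2.resize(a,None,fx=4.2,fy=4.2,interpolation=cv2.INTER_CUBIC))
a=cv2.imread('pics/scene0.png')[140:270,210:390];cv2.imwrite('pics/s0c.png',cv2.resize(a,None,fx=4.4,fy=4.4,interpolation=cv2.INTER_CUBIC))
E
```

```text
(no output)
```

View pics/t0c.png

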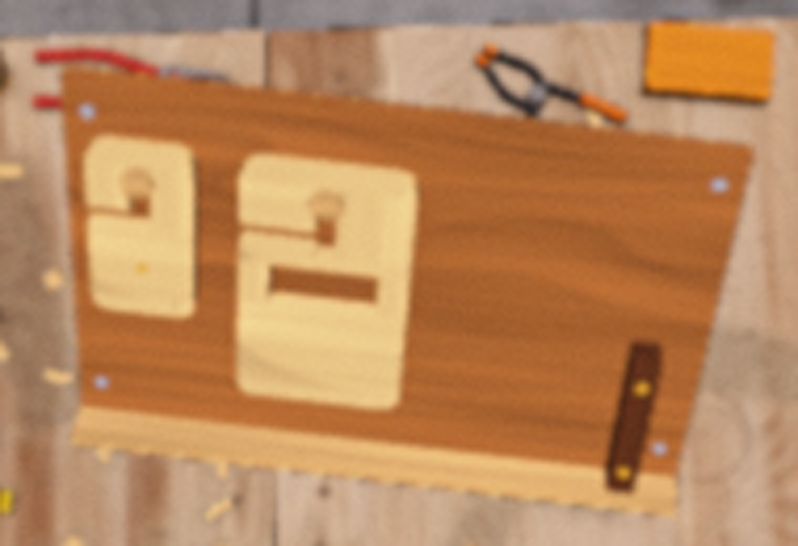

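View pics/s0c.png

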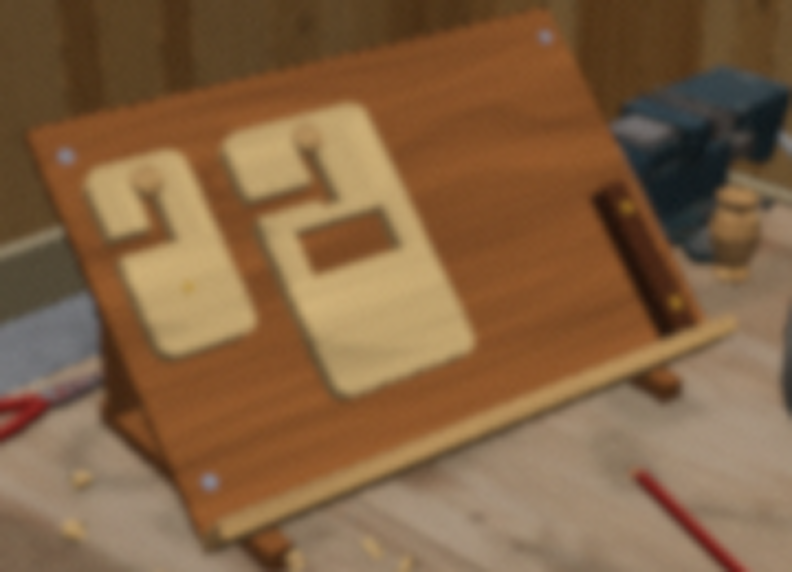

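```bash
python3 - <<'E'
from look import *
t=load('top0');s=load('scene0')
T=lambda x,y:((x+.5)/4.2+210-.5,(y+.5)/4.2+110-.5)
S=lambda x,y:((x+.5)/4.4+210-.5,(y+.5)/4.4+140-.5)
pts={'scrUL':(T(87,111),S(66,156)),'scrUR':(T(719,185),S(546,37)),'scrLL':(T(101,382),S(210,482)),
'stopscrU':(T(642,388),S(628,207)),'stopscrL':(T(623,472),S(674,302)),
'ledgeFL':(T(72,442),S(207,545)),'ledgeFR':(T(674,514),S(735,320)),
'holeUL':(T(271,267),S(299,235)),'holeUR':(T(378,280),S(381,208)),'holeLL':(T(268,291),S(314,274)),'holeLR':(T(376,303),S(401,245)),
'peghead':(T(326,206),S(308,136)),'boardUL':(T(63,70),S(32,132)),'boardUR':(T(752,148),S(550,10)),'smallbrass':(T(141,268),S(188,287))}
P={}
for k,(a,b) in pts.items():
    p,e=tri(t,a,s,b);P[k]=p;print(k,np.round(p,4),round(e,4))
d=P['scrUR']-P['scrUL'];print('yaw',np.degrees(np.arctan2(d[0],-d[1])),np.linalg.norm(d))
d=P['ledgeFR']-P['ledgeFL'];print('yaw',np.degrees(np.arctan2(d[0],-d[1])),np.linalg.norm(d))
d=P['boardUR']-P['boardUL'];print('yaw',np.degrees(np.arctan2(d[0],-d[1])),np.linalg.norm(d))
E
```

```text
scrUL [0.7365 0.2665 0.2539] 0.0027
scrUR [ 0.6706 -0.1897  0.2528] 0.0035
scrLL [0.5541 0.2929 0.07  ] 0.0029
stopscrU [ 0.5328 -0.1415  0.1485] 0.0028
stopscrL [ 0.4703 -0.1312  0.0857] 0.001
ledgeFL [0.5101 0.3248 0.0542] 0.0088
ledgeFR [ 0.4359 -0.1737  0.0657] 0.0005
holeUL [0.6285 0.1403 0.1847] 0.0042
holeUR [0.6183 0.0611 0.1846] 0.0004
holeLL [0.612  0.1438 0.1593] 0.0085
holeLR [0.6012 0.0612 0.159 ] 0.007
peghead [0.6646 0.0953 0.2415] 0.0018
boardUL [0.7619 0.2791 0.2695] 0.0066
boardUR [ 0.6917 -0.2139  0.2675] 0.0099
smallbrass [0.6326 0.2416 0.1757] 0.0015
yaw -8.215970785635863 0.4609104667821122
yaw -8.469149225879136 0.5041979197505968
yaw -8.104902296362829 0.49799787066283613
```

```bash
python3 - <<'E'
from look import *
P=dict(scrUL=[.7365,.2665,.2539],scrUR=[.6706,-.1897,.2528],scrLL=[.5541,.2929,.07],sU=[.5328,-.1415,.1485],sL=[.4703,-.1312,.0857],
hUL=[.6285,.1403,.1847],hUR=[.6183,.0611,.1846],hLL=[.612,.1438,.1593],hLR=[.6012,.0612,.159],peg=[.6646,.0953,.2415],lFL=[.5101,.3248,.0542],lFR=[.4359,-.1737,.0657])
y=np.radians(-8.2);c,s=np.cos(y),np.sin(y)
for k,p in P.items():
    X=c*p[0]+s*p[1];Y=-s*p[0]+c*p[1]
    print(k,'X %.4f Y %.4f z %.4f  s0 %.4f n0 %.4f'%(X,Y,p[2],(X+p[2])/2**.5,(p[2]-X)/2**.5))
t=load('top0');
# stop left face edges, at outer plane
E
```

```text
scrUL X 0.6910 Y 0.3688 z 0.2539  s0 0.6681 n0 -0.3090
scrUR X 0.6908 Y -0.0921 z 0.2528  s0 0.6672 n0 -0.3097
scrLL X 0.5067 Y 0.3689 z 0.0700  s0 0.4078 n0 -0.3088
sU X 0.5475 Y -0.0641 z 0.1485  s0 0.4922 n0 -0.2822
sL X 0.4842 Y -0.0628 z 0.0857  s0 0.4030 n0 -0.2818
hUL X 0.6021 Y 0.2285 z 0.1847  s0 0.5563 n0 -0.2951
hUR X 0.6033 Y 0.1487 z 0.1846  s0 0.5571 n0 -0.2960
hLL X 0.5852 Y 0.2296 z 0.1593  s0 0.5265 n0 -0.3012
hLR X 0.5863 Y 0.1463 z 0.1590  s0 0.5270 n0 -0.3022
peg X 0.6442 Y 0.1891 z 0.2415  s0 0.6263 n0 -0.2848
lFL X 0.4586 Y 0.3942 z 0.0542  s0 0.3626 n0 -0.2859
lFR X 0.4562 Y -0.1098 z 0.0657  s0 0.3691 n0 -0.2761
```

```bash
cat >> look.py <<'E'
from scipy.spatial.transform import Rotation as Ro
def shift(target,yaw=None):
    o=sensors.observe();R=Ro.from_euler('xyz',o['tool_rot']).as_matrix()
    d=R.T@(np.array(target)-o['tool_pos']);tw=None
    if yaw is not None: tw=-np.degrees((yaw-o['tool_rot'][2]+np.pi)%(2*np.pi)-np.pi)
    print('pos',np.round(o['tool_pos'],4),'rot',np.round(np.degrees(o['tool_rot']),2),'F',np.round(o['contact_force'],2),'t',o['time']);print('shift',np.round(d,4),'twist',tw)
E
python3 - <<'E'
from look import *
shift([.56,.10,.40],np.radians(171.8))
w=load('wrist0');C=np.linalg.inv(w['extrinsics']);print(np.round(C,3),w['fx'],w['distortion'])
E
```

```text
pos [ 0.155  -0.5013  0.2239] rot [-9.0060e+01  1.0000e-02 -1.6282e+02] F [-0.21  0.28 -0.22] t 0.15
shift [-0.5645 -0.1755 -0.455 ] twist 25.3793085879
[[ 0.296  0.919  0.261  0.226]
 [-0.955  0.285  0.079 -0.48 ]
 [-0.002 -0.273  0.962  0.383]
 [ 0.     0.     0.     1.   ]] 309.9213684202056 [-0.05062949  0.          0.          0.          0.        ]
```

Request:
send_rows --motion '[[[0, -0.05, 0, 0], [-0.02, -0.1, -0.02, 0], [-0.05, -0.14, -0.04, 5], [-0.085, -0.17, -0.07, 10], [-0.12, -0.175, -0.1, 15], [-0.155, -0.175, -0.13, 20], [-0.19, -0.175, -0.16, 25.4], [-0.225, -0.175, -0.19, 25.4]]]' --gripper 0.45

```text
time: 0.95
tool_pos: [0.3145, -0.2516, 0.3993]
tool_rot: [-1.572, 0.0, 2.995]
contact_force: [0.6, 0.8, -0.5]
opening: 0.0416
```

```bash
python3 -c "
from look import *
shift([.56,.10,.40],np.radians(171.8))"
```

```text
pos [ 0.3145 -0.2516  0.3993] rot [-9.005e+01  1.000e-02  1.716e+02] F [ 0.57  0.81 -0.5 ] t 0.95
shift [-0.1915 -0.0004 -0.3837] twist -0.20233521655700576
```

Request:
send_rows --motion '[[[-0.025, 0, -0.04, 0], [-0.05, 0, -0.09, 0], [-0.08, 0, -0.14, 0], [-0.105, 0, -0.19, 0], [-0.13, 0, -0.24, 0], [-0.155, 0, -0.29, 0], [-0.175, 0, -0.34, 0], [-0.19, 0, -0.38, 0]]]'

```text
time: 1.75
tool_pos: [0.5444, 0.0741, 0.3992]
tool_rot: [-1.571, -0.0, 2.995]
contact_force: [0.3, -0.8, 0.1]
opening: 0.0413
```

Request:
send_rows --motion '[[[0, 0, 0, 0], [0, 0, 0, 0]]]'

```text
time: 1.95
tool_pos: [0.5444, 0.0751, 0.3981]
tool_rot: [-1.571, -0.002, 2.997]
contact_force: [-0.0, -0.1, 0.3]
opening: 0.0413
```

```bash
python3 -c "
from look import *
snap('wrist','w1')
shift([.56,.10,.40],np.radians(171.8))"
```

```text
pos [0.5441 0.074  0.3987] rot [-9.0000e+01 -9.0000e-02  1.7164e+02] F [-0.67  0.41  0.39] t 2.0
shift [-0.0119 -0.0013 -0.028 ] twist -0.1626040903891571
```

View pics/w1.png

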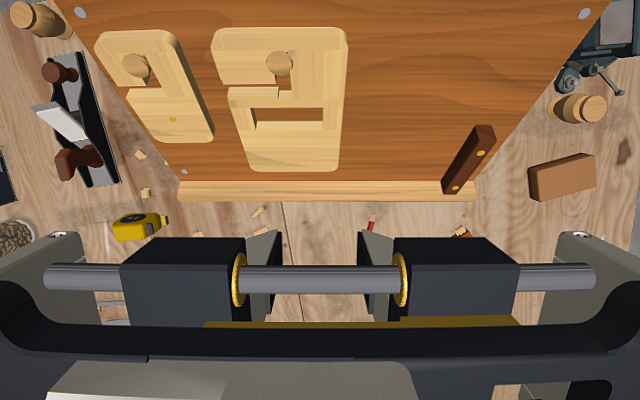

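```bash
python3 - <<'E'
from look import *
a=cv2.imread('pics/w1.png')
cv2.imwrite('pics/w1a.png',cv2.resize(a[20:180,200:360],None,fx=3.7,fy=3.7,interpolation=cv2.INTER_CUBIC))
cv2.imwrite('pics/w1b.png',cv2.resize(a[110:210,420:520],None,fx=5,fy=5,interpolation=cv2.INTER_CUBIC))
E
```

```text
(no output)
```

View pics/w1a.png

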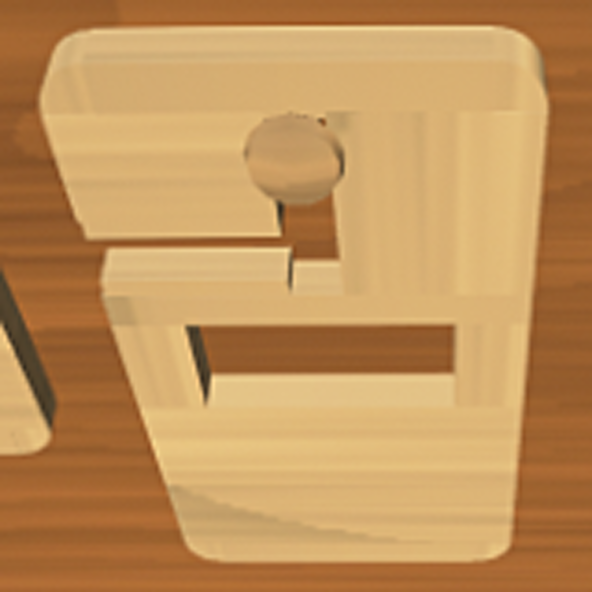

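View pics/w1b.png

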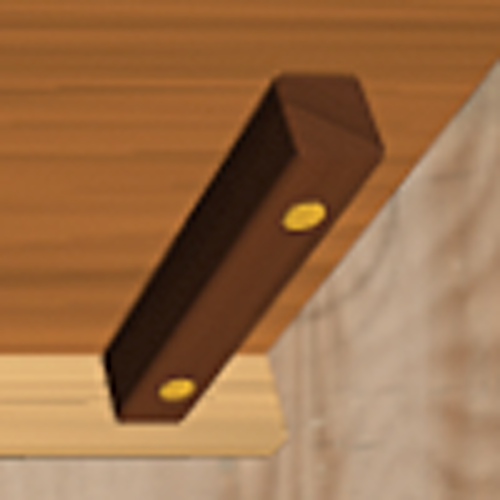

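```bash
cat >> look.py <<'E'
YAW=np.radians(-8.2)
def rc(p):  # world -> (s0, Y, n0) rack-ish coords
    c,s=np.cos(YAW),np.sin(YAW);X=c*p[0]+s*p[1];Y=-s*p[0]+c*p[1]
    return np.array([(X+p[2])/2**.5,Y,(p[2]-X)/2**.5])
def wc(q):
    X=(q[0]-q[2])/2**.5;z=(q[0]+q[2])/2**.5;c,s=np.cos(YAW),np.sin(YAW)
    return np.array([c*X-s*q[1],s*X+c*q[1],z])
def onn(d,uv,n0):
    c,s=np.cos(YAW),np.sin(YAW);N=np.array([-c,-s,1])/2**.5
    return rc(plane(d,uv,N,n0))
E
python3 - <<'E'
from look import *
w=load('w1');t=load('top0')
A=lambda x,y:((x+.5)/3.7+200-.5,(y+.5)/3.7+20-.5)
B=lambda x,y:((x+.5)/5+420-.5,(y+.5)/5+110-.5)
N0=-.310
for k,uv,n in [('hUL',A(188,325),15),('hUR',A(455,325),15),('hLL',A(207,406),15),('hLR',A(455,406),15),('lipUL',A(85,238),15),('lipUR',A(280,238),15),('legbot',A(315,293),15),('liplow?',A(290,290),15),('liplow2?',A(290,248),15),
 ('peg',A(293,158),28.5),('tplBL',A(200,562),15),('tplBR',A(500,561),15),('tplRlow',A(512,520),15),('tplRup',A(547,110),15),
 ('stopTL',B(297,153),28),('stopBL',B(119,421),28),('stopTLb',B(276,78),0),('stopBLb',B(104,356),0),('ledgeline',B(20,353),0)]:
    print(k,np.round(1e3*onn(w,uv,N0+n/1e3),1))
T=lambda x,y:((x+.5)/4.2+210-.5,(y+.5)/4.2+110-.5)
Aw=lambda x,y:A(x,y)
for k,a,b in [('hUL',A(188,325),T(271,267)),('hUR',A(455,325),T(378,280)),('hLL',A(207,406),T(268,291)),('hLR',A(455,406),T(376,303)),('peg',A(293,158),T(326,206)),
('ss',B(304,216),T(642,388)),('sl',B(177,389),T(623,472))]:
    p,e=tri(w,a,t,b);print(k,np.round(1e3*rc(p),1),round(e*1e3,1))
E
```

```text
hUL [ 560.8  231.  -295. ]
hUR [ 560.4  147.8 -295. ]
hLL [ 523.4  231.7 -295. ]
hLR [ 523.   147.5 -295. ]
lipUL [ 595.2  254.2 -295. ]
lipUR [ 594.5  198.2 -295. ]
legbot [ 573.7  190.1 -295. ]
liplow? [ 574.9  197.5 -295. ]
liplow2? [ 590.9  195.7 -295. ]
peg [ 631.5  189.5 -281.5]
tplBL [ 428.5  251.5 -295. ]
tplBR [ 429.   128.1 -295. ]
tplRlow [ 457.5  124.7 -295. ]
tplRup [ 635.5  125.  -295. ]
stopTL [ 519.1  -49.9 -282. ]
stopBL [ 382.6  -52.  -282. ]
stopTLb [ 515.7  -53.1 -310. ]
stopBLb [ 378.1  -53.9 -310. ]
ledgeline [ 379.9  -24.5 -310. ]
hUL [ 555.7  231.5 -299.2] 2.3
hUR [ 551.4  148.3 -303.7] 1.3
hLL [ 552.6  226.2 -270.5] 4.8
hLR [ 561.8  147.3 -261. ] 1.7
peg [ 617.3  191.7 -299.5] 1.3
ss [ 494.2  -62.8 -281.2] 0.0
sl [ 404.6  -62.4 -280.8] 0.6
```

```bash
cat >> look.py <<'E'
def tcp_for(edge_s0,Y,n):  # finger +X face meets n=15 plane at edge_s0; tip corner n (m) off board
    n0=-.310
    # +X face: X=Xf ; at n0+.015: z=Xf+(n0+.015)*2**.5 ; s0=(X+z)/2**.5
    Xf=(edge_s0*2**.5-(n0+.015)*2**.5)/2
    zt=Xf+(n0+n)*2**.5
    Xc=Xf-.0095;c,s=np.cos(YAW),np.sin(YAW)
    return np.array([c*Xc-s*Y,s*Xc+c*Y,zt+.025])
E
python3 - <<'E'
from look import *
p=tcp_for(.552,.1894,.007);print(p,p[2]-.025)
shift(p+[0,0,.06],np.radians(171.8));shift(p,np.radians(171.8))
E
```

```text
[0.61040728 0.10339535 0.19541273] 0.170412734265958
pos [0.5441 0.074  0.3987] rot [-9.0000e+01 -9.0000e-02  1.7164e+02] F [-0.67  0.41  0.39] t 2.0
shift [-0.0615  0.1432 -0.0387] twist -0.1626040903891571
pos [0.5441 0.074  0.3987] rot [-9.0000e+01 -9.0000e-02  1.7164e+02] F [-0.67  0.41  0.39] t 2.0
shift [-0.0616  0.2032 -0.0387] twist -0.1626040903891571
```

Request:
send_rows --motion '[[[-0.03, 0.01, -0.02, 0], [-0.06, 0.03, -0.038, 0], [-0.0615, 0.07, -0.0387, 0], [-0.0615, 0.11, -0.0387, 0], [-0.0615, 0.143, -0.0387, 0], [-0.0615, 0.143, -0.0387, 0], [-0.0615, 0.143, -0.0387, 0]]]' --gripper 0.33

```text
time: 2.7
tool_pos: [0.6105, 0.1021, 0.2571]
tool_rot: [-1.571, -0.001, 2.994]
contact_force: [-0.5, 0.0, 0.5]
opening: 0.0302
```

```bash
python3 - <<'E'
from look import *
w=snap('wrist','w2')
p=tcp_for(.552,.1894,.007)
shift(p,np.radians(171.8));
o=sensors.observe();print(o['opening'])
E
```

```text
pos [0.6112 0.1024 0.2583] rot [-9.0030e+01  1.2000e-01  1.7156e+02] F [-0.52  0.9   0.31] t 2.75
shift [ 0.0011  0.0628 -0.0009] twist -0.23995317123287374
0.030138639606580114
```

View pics/w2.png

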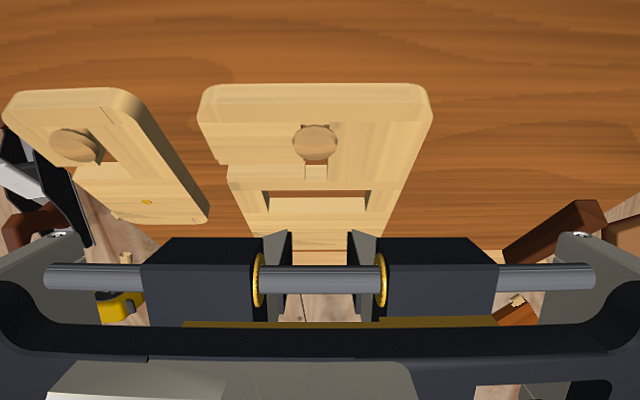

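```bash
python3 - <<'E'
from look import *
w=load('w2')
a=cv2.imread('pics/w2.png')
cv2.imwrite('pics/w2a.png',cv2.resize(a[75:255,190:440],None,fx=3.2,fy=3.2,interpolation=cv2.INTER_CUBIC))
E
```

```text
(no output)
```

View pics/w2a.png

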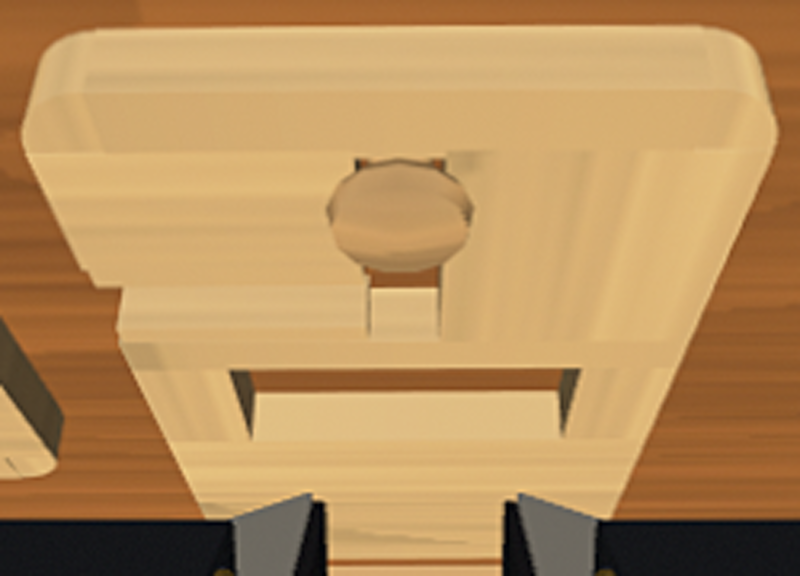

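```bash
python3 - <<'E'
from look import *
w=load('w2');v=load('w1')
A=lambda x,y:((x+.5)/3.2+190-.5,(y+.5)/3.2+75-.5)
A1=lambda x,y:((x+.5)/3.7+200-.5,(y+.5)/3.7+20-.5)
for k,uv,n in [('hUL',A(232,369),15),('hUR',A(579,369),15),('hLL',A(251,438),15),('hLR',A(563,438),15),('lipUL',A(97,288),15),('lipUR',A(362,288),15),('legbot',A(405,338),15),('peg',A(400,216),28.5)]:
    print(k,np.round(1e3*onn(w,uv,-.310+n/1e3),1))
for k,a,b in [('hUL',A(232,369),A1(188,325)),('hUR',A(579,369),A1(455,325)),('hLL',A(251,438),A1(207,406)),('hLR',A(563,438),A1(455,406)),('peg',A(400,216),A1(293,158))]:
    p,e=tri(w,a,v,b);print(k,np.round(1e3*rc(p),1),round(1e3*e,1))
E
```

```text
hUL [ 561.2  231.3 -295. ]
hUR [ 560.6  148.6 -295. ]
hLL [ 524.5  232.2 -295. ]
hLR [ 523.8  147.7 -295. ]
lipUL [ 594.8  254.2 -295. ]
lipUR [ 594.2  198.7 -295. ]
legbot [ 574.7  190.  -295. ]
peg [ 634.1  190.1 -281.5]
hUL [ 560.1  231.4 -295.7] 0.3
hUR [ 559.2  148.1 -296. ] 0.6
hLL [ 521.7  232.4 -296.5] 0.6
hLR [ 522.1  147.4 -295.8] 0.0
peg [ 627.2  190.3 -287.1] 0.1
```

Request:
send_rows --motion '[[[0.001, 0.015, -0.001, 0], [0.001, 0.03, -0.001, 0], [0.001, 0.04, -0.001, 0], [0.001, 0.05, -0.001, 0], [0.001, 0.057, -0.001, 0], [0.001, 0.063, -0.001, 0], [0.001, 0.063, -0.001, 0]]]'

```text
time: 3.45
tool_pos: [0.6102, 0.1035, 0.1946]
tool_rot: [-1.571, 0.001, 2.994]
contact_force: [-0.5, -0.2, 0.4]
opening: 0.0302
```

```bash
python3 - <<'E'
from look import *
w=snap('wrist','w3')
p=tcp_for(.552,.1894,.007)
shift(p,np.radians(171.8));
E
```

```text
pos [0.6105 0.1035 0.1951] rot [-9.0030e+01  1.0000e-01  1.7157e+02] F [1.17 0.59 0.64] t 3.5
shift [ 0.     -0.0003  0.0001] twist -0.23491595717564723
```

View pics/w3.png

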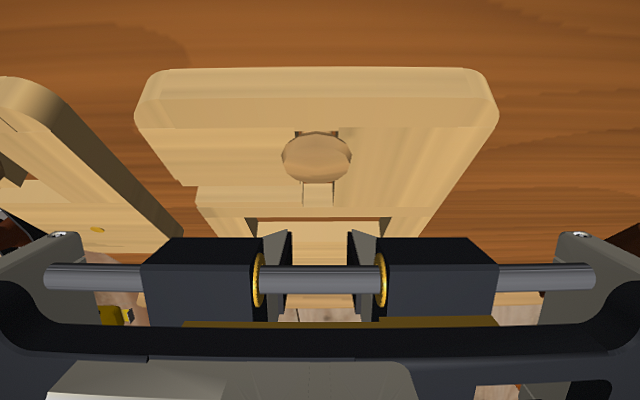

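Request:
send_rows --motion '[[[-0.003, -0.003, 0, 0], [-0.006, -0.006, 0, 0], [-0.009, -0.009, 0, 0], [-0.012, -0.012, 0, 0], [-0.015, -0.015, 0, 0], [-0.018, -0.018, 0, 0], [-0.021, -0.021, 0, 0], [-0.021, -0.021, 0, 0]]]'

```text
time: 4.3
tool_pos: [0.6318, 0.1003, 0.2166]
tool_rot: [-1.571, 0.003, 2.994]
contact_force: [-0.6, -0.8, 0.2]
opening: 0.0297
```

```bash
python3 - <<'E'
from look import *
w=snap('wrist','w4')
p=tcp_for(.601,.1894,.007)
shift(p,np.radians(171.8));
a=cv2.imread('pics/w4.png')
cv2.imwrite('pics/w4a.png',cv2.resize(a[55:255,120:510],None,fx=2,fy=2,interpolation=cv2.INTER_CUBIC))
E
```

```text
pos [0.6314 0.1004 0.2163] rot [-9.0030e+01  1.2000e-01  1.7156e+02] F [ 0.58 -0.38  0.16] t 4.35
shift [-0.0134 -0.0137 -0.0001] twist -0.2433994362093243
```

View pics/w4a.png

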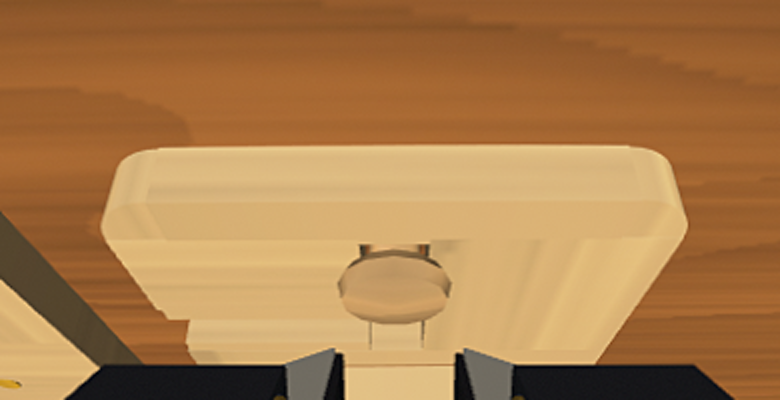

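```bash
python3 - <<'E'
from look import *
s=snap('scene','s4')
a=cv2.imread('pics/s4.png')
cv2.imwrite('pics/s4a.png',cv2.resize(a[100:250,210:410],None,fx=4,fy=4,interpolation=cv2.INTER_CUBIC))
w=load('w4')
for e in [.552+.0297]:
  for y in [.150,.1894,.23]:
    print(proj(w,[wc([.5606,y,-.295])]))
# project tip corners and pads
o=sensors.observe();R=Ro.from_euler('xyz',o['tool_rot']).as_matrix();p=o['tool_pos']
for dx in(-.0095,.0095):
  for z in(-.034,-.015,.015,.034):
    P=p+R@np.array([dx,.025,z]);print(dx,z,np.round(proj(w,[P])[0],1),np.round(rc(P)*1e3+[0,0,310],1),np.round(proj(s,[P])[0],1))
E
```

```text
[[378.96962725 236.8738278 ]]
[[319.03916878 237.15521016]]
[[257.33176098 237.287524  ]]
-0.0095 -0.034 [265.3 217.2] [573.6 223.4   6.7] [275.2 188.9]
-0.0095 -0.015 [295.3 217.3] [573.6 204.4   6.7] [279.9 187.5]
-0.0095 0.015 [342.7 217.3] [573.5 174.4   6.8] [287.3 185.4]
-0.0095 0.034 [372.6 217.3] [573.4 155.4   6.8] [291.8 184. ]
0.0095 -0.034 [266.7 244.8] [560.2 223.5  20.1] [278.3 190.9]
0.0095 -0.015 [295.9 244.9] [560.1 204.5  20.1] [283.1 189.5]
0.0095 0.015 [342.  244.9] [560.  174.5  20.2] [290.5 187.3]
0.0095 0.034 [371.2 244.8] [559.9 155.5  20.3] [295.1 185.9]
```

View pics/s4a.png

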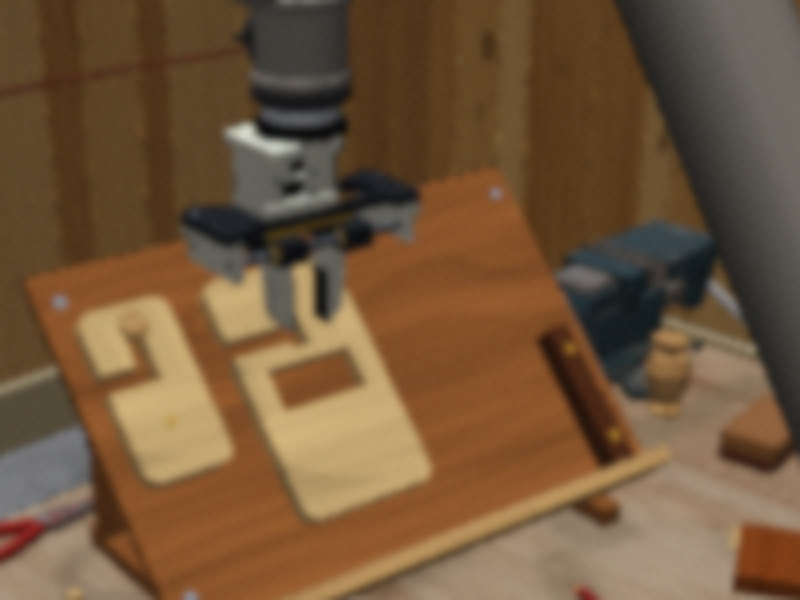

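```bash
python3 - <<'E'
from look import *
w=load('w4');s=load('s4')
o=sensors.observe();R=Ro.from_euler('xyz',o['tool_rot']).as_matrix();p=o['tool_pos'];print(o['opening'])
for dx in (-.0095,-.005,0,.0095):
  for y in(-.04,-.02,0,.01,.025):
    P=p+R@np.array([dx,y,-.015]);Q=p+R@np.array([dx,y,-.034]);print(dx,y,np.round(proj(w,[P,Q]),1).tolist(),np.round(proj(s,[P])[0],1))
E
python3 - <<'E'
import cv2
a=cv2.imread('pics/w4.png')
cv2.imwrite('pics/w4b.png',cv2.resize(a[215:345,240:400],None,fx=4.5,fy=4.5,interpolation=cv2.INTER_CUBIC))
a=cv2.imread('pics/s4.png')
cv2.imwrite('pics/s4b.png',cv2.resize(a[140:200,250:325],None,fx=10,fy=10,interpolation=cv2.INTER_CUBIC))
E
```

```text
0.030279650421193516
-0.0095 -0.04 [[284.2, 267.3], [240.4, 267.1]] [279.5 169.6]
-0.0095 -0.02 [[288.5, 247.6], [250.2, 247.5]] [279.6 175.2]
-0.0095 0 [[292.0, 232.2], [257.8, 232.2]] [279.8 180.7]
-0.0095 0.01 [[293.4, 225.8], [261.1, 225.7]] [279.8 183.5]
-0.0095 0.025 [[295.3, 217.3], [265.3, 217.2]] [279.9 187.5]
-0.005 -0.04 [[284.5, 276.6], [241.2, 276.3]] [280.3 170. ]
-0.005 -0.02 [[288.8, 255.9], [250.8, 255.7]] [280.4 175.6]
-0.005 0 [[292.1, 239.7], [258.3, 239.7]] [280.5 181.2]
-0.005 0.01 [[293.6, 232.9], [261.5, 232.9]] [280.6 183.9]
-0.005 0.025 [[295.4, 223.9], [265.7, 223.9]] [280.7 188. ]
0 -0.04 [[284.9, 286.6], [242.0, 286.4]] [281.1 170.5]
0 -0.02 [[289.1, 264.9], [251.4, 264.8]] [281.2 176.1]
0 0 [[292.4, 247.9], [258.8, 247.8]] [281.4 181.7]
0 0.01 [[293.8, 240.7], [261.9, 240.7]] [281.4 184.4]
0 0.025 [[295.6, 231.3], [266.0, 231.2]] [281.5 188.5]
0.0095 -0.04 [[285.6, 305.1], [243.6, 304.8]] [282.7 171.4]
0.0095 -0.02 [[289.6, 281.6], [252.6, 281.4]] [282.8 177. ]
0.0095 0 [[292.8, 263.1], [259.7, 263.0]] [283.  182.6]
0.0095 0.01 [[294.1, 255.2], [262.7, 255.2]] [283.  185.4]
0.0095 0.025 [[295.9, 244.9], [266.7, 244.8]] [283.1 189.5]
```

View pics/w4b.png

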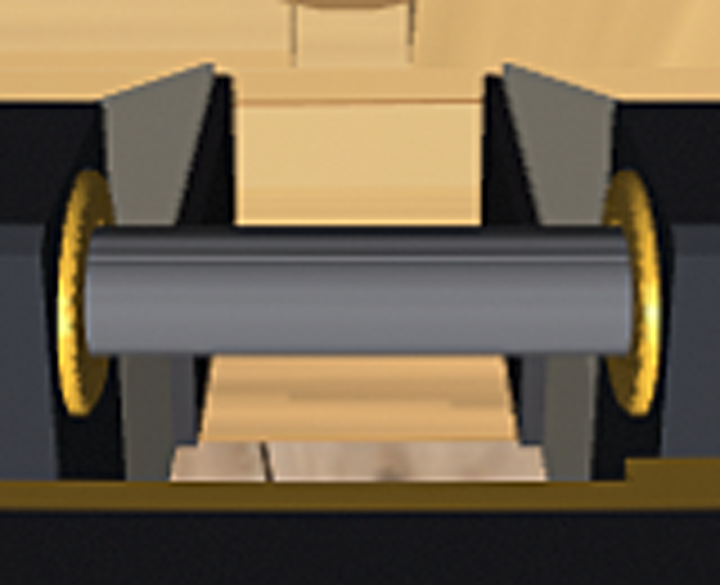

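View pics/s4b.png

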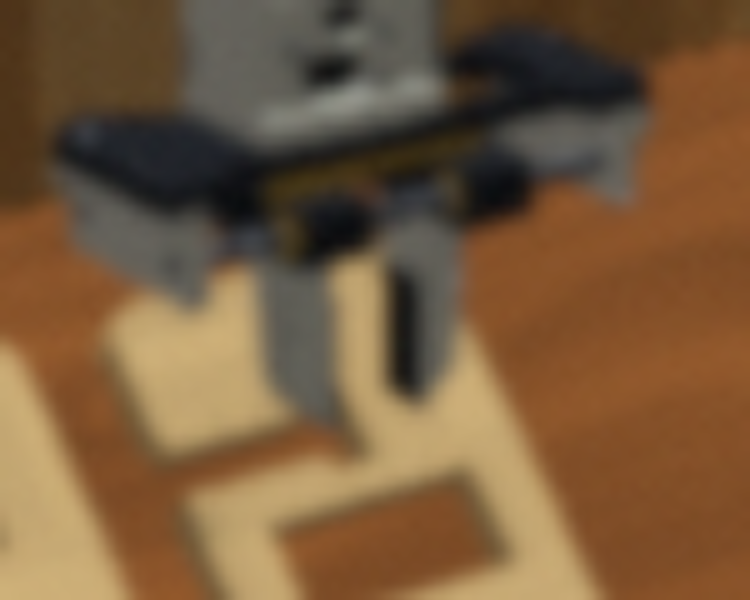

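```bash
python3 - <<'E'
from look import *
w=load('w4');s=load('s4')
o=sensors.observe();R=Ro.from_euler('xyz',o['tool_rot']).as_matrix();p=o['tool_pos']
for a,b in [((287.3,229),(283,182.3)),((352,229.2),(291.3,180.3))]:
    P,e=tri(w,a,s,b);print(np.round(P,4),e,'tool',np.round(1e3*R.T@(P-p),1),'rack',np.round(rc(P)*1e3+[0,0,310],1))
d=snap('top','t4');a=d['frame'][110:240,210:400,::-1];cv2.imwrite('pics/t4c.png',cv2.resize(a,None,fx=4.2,fy=4.2,interpolation=cv2.INTER_CUBIC))
E
```

```text
[0.6385 0.1121 0.2103] 0.013082936283696184 tool [ -5.5   5.8 -12.7] rack [584.3 202.   23.1]
[0.6331 0.0764 0.2077] 0.009550663691515587 tool [-5.3  8.4 23.5] rack [582.2 165.9  21.5]
```

View pics/t4c.png

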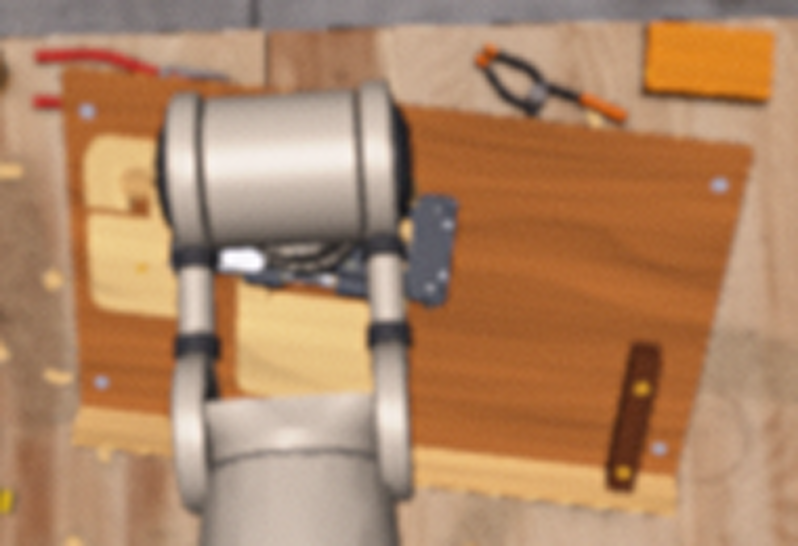

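```bash
python3 - <<'E'
from look import *
s=load('s4');t=load('t4')
S=lambda x,y:((x+.5)/4.4+210-.5,(y+.5)/4.4+140-.5)
T=lambda x,y:((x+.5)/4.2+210-.5,(y+.5)/4.2+110-.5)
for q,b,c in [((560.8,231.2,-295),S(299,235),T(271,267)),((560.4,148,-295),S(381,208),T(378,280)),((523,231.5,-295),S(314,274),T(268,291)),((523,147.5,-295),S(401,245),T(376,303))]:
    P=wc(np.array(q)/1e3);print('scene',np.round(proj(s,[P])[0],1),np.round(b,1),'top',np.round(proj(t,[P])[0],1),np.round(c,1))
o=sensors.observe();R=Ro.from_euler('xyz',o['tool_rot']).as_matrix();p=o['tool_pos']
for y in (-.04,-.09):
  for z in(-.095,.095):
    for x in (-.0375,.0375):
      P=p+R@np.array([x,y,z]);print(y,z,x,np.round(proj(t,[P])[0],1),np.round(proj(s,[P])[0],1))
E
python3 -c "
import cv2
a=cv2.imread('pics/s4.png')
cv2.imwrite('pics/s4c.png',cv2.resize(a[90:210,220:340],None,fx=5,fy=5,interpolation=cv2.INTER_CUBIC))"
```

```text
scene [275.7 191.9] [277.6 193. ] top [273.8 172.4] [274.1 173.2]
scene [296.1 185.9] [296.2 186.9] top [299.8 175.6] [299.6 176.3]
scene [280.4 202.1] [281.  201.9] top [273.4 181.8] [273.4 178.9]
scene [300.8 195.5] [300.8 195.3] top [299.2 184.8] [299.1 181.8]
-0.04 -0.095 -0.0375 [256.1 153.1] [254.  172.5]
-0.04 -0.095 0.0375 [252.7 177.5] [266.3 179.9]
-0.04 0.095 -0.0375 [318.5 160.7] [301.3 160.4]
-0.04 0.095 0.0375 [315.5 185.2] [314.5 166.7]
-0.09 -0.095 -0.0375 [253.7 149.8] [253.2 157.9]
-0.09 -0.095 0.0375 [250.1 175.2] [265.7 164.8]
-0.09 0.095 -0.0375 [318.8 157.7] [301.3 146.7]
-0.09 0.095 0.0375 [315.6 183.3] [314.8 152.6]
```

View pics/s4c.png

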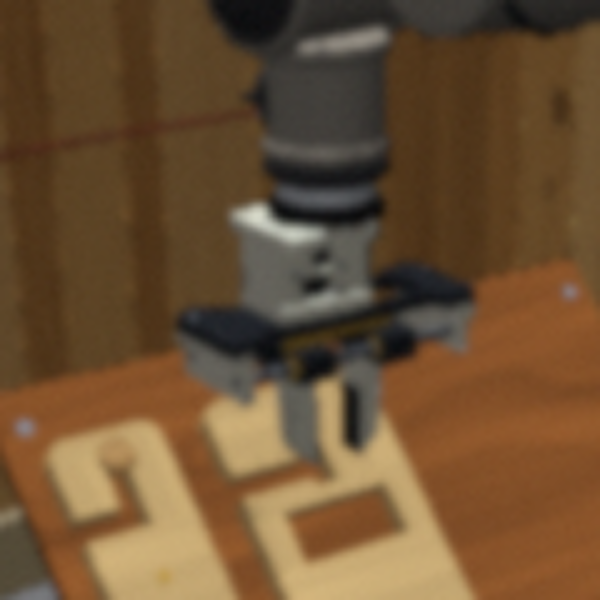

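Request:
send_rows --motion '[[[0.005, 0.005, 0, 0], [0.01, 0.01, 0, 0], [0.015, 0.015, 0, 0], [0.0215, 0.021, 0, 0], [0.0215, 0.026, 0, 0], [0.0215, 0.031, 0, 0], [0.0215, 0.036, 0, 0], [0.0215, 0.036, 0, 0]]]'

```text
time: 5.25
tool_pos: [0.6096, 0.1035, 0.179]
tool_rot: [-1.571, -0.0, 2.994]
contact_force: [-0.3, -0.8, -0.2]
opening: 0.0303
```

```bash
python3 - <<'E'
from look import *
s=snap('scene','s5')
a=cv2.imread('pics/s5.png')
cv2.imwrite('pics/s5b.png',cv2.resize(a[140:215,245:325],None,fx=9,fy=8,interpolation=cv2.INTER_CUBIC))
p=tcp_for(.552,.1894,.007)
shift(p,np.radians(171.8));
E
```

```text
pos [0.6098 0.1036 0.1795] rot [-9.0020e+01  3.0000e-02  1.7156e+02] F [-0.06 -0.55  0.56] t 5.3
shift [-0.0006 -0.0159  0.0001] twist -0.24328110559040214
```

View pics/s5b.png

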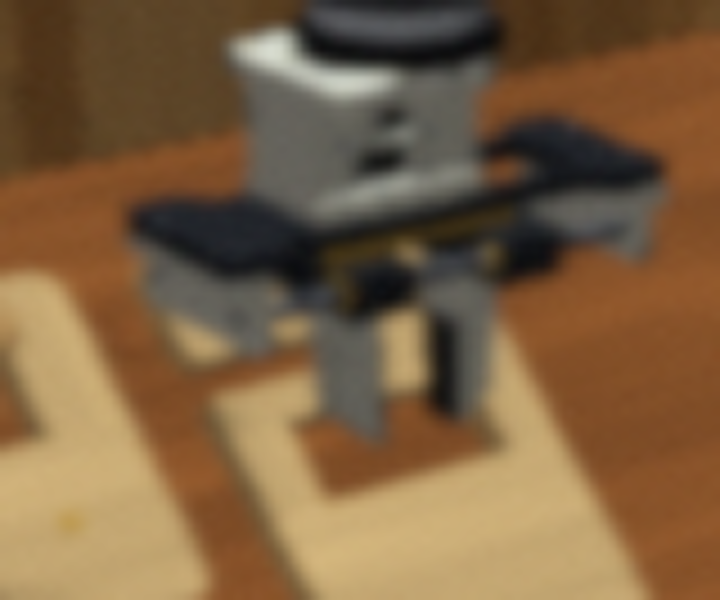

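Request:
send_rows --motion '[[[0, 0.002, 0, 0], [0, 0.004, 0, 0], [0, 0.006, 0, 0], [0, 0.006, 0, 0]]]'

```text
time: 5.7
tool_pos: [0.6097, 0.1035, 0.1731]
tool_rot: [-1.571, 0.0, 2.994]
contact_force: [1.0, 0.3, -1.2]
opening: 0.03
```

Request:
send_rows --motion '[[[0, 0.002, 0, 0], [0, 0.004, 0, 0], [0, 0.004, 0, 0]]]'

```text
time: 6.0
tool_pos: [0.6095, 0.1035, 0.1687]
tool_rot: [-1.571, -0.001, 2.994]
contact_force: [-0.0, -0.1, 0.1]
opening: 0.0305
```

```bash
python3 - <<'E'
from look import *
s=snap('scene','s6')
a=cv2.imread('pics/s6.png')
cv2.imwrite('pics/s6b.png',cv2.resize(a[140:215,245:325],None,fx=9,fy=8,interpolation=cv2.INTER_CUBIC))
snap('wrist','w6')
p=tcp_for(.552,.1894,.007)
shift(p,np.radians(171.8));
E
```

```text
pos [0.6097 0.1035 0.1691] rot [-90.01  -0.   171.55] F [-1.15 -0.48  0.37] t 6.1
shift [-0.0008 -0.0263 -0.    ] twist -0.24745419056048462
```

View pics/s6b.png

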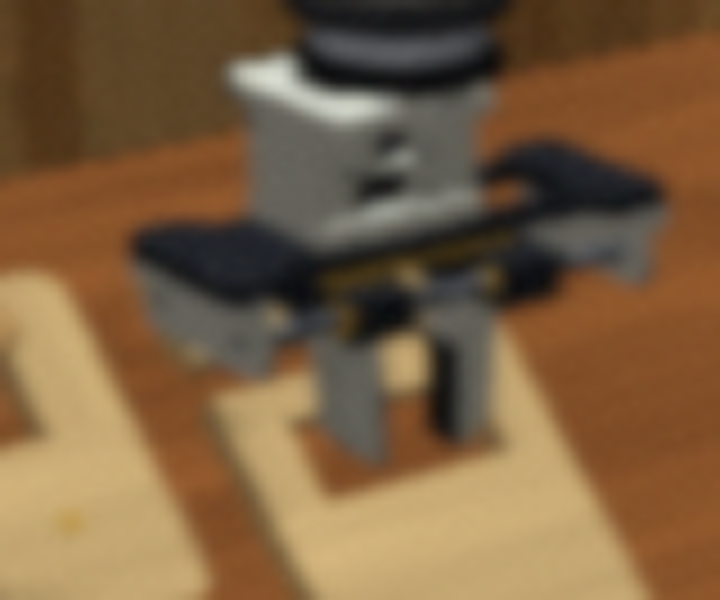

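View pics/w6.png

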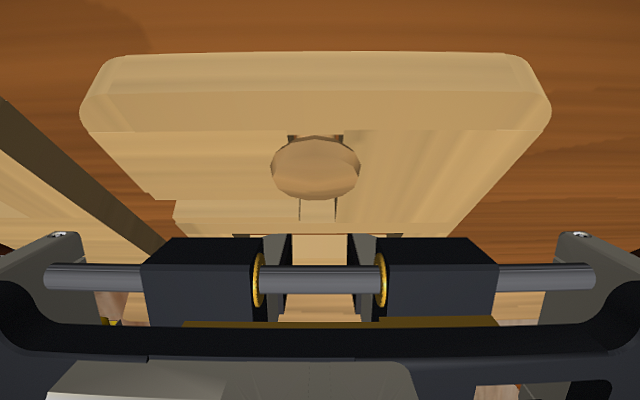

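```bash
python3 -c "
import cv2
a=cv2.imread('pics/w6.png')
cv2.imwrite('pics/w6b.png',cv2.resize(a[185:275,220:420],None,fx=4,fy=4,interpolation=cv2.INTER_CUBIC))"
```

```text
(no output)
```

View pics/w6b.png

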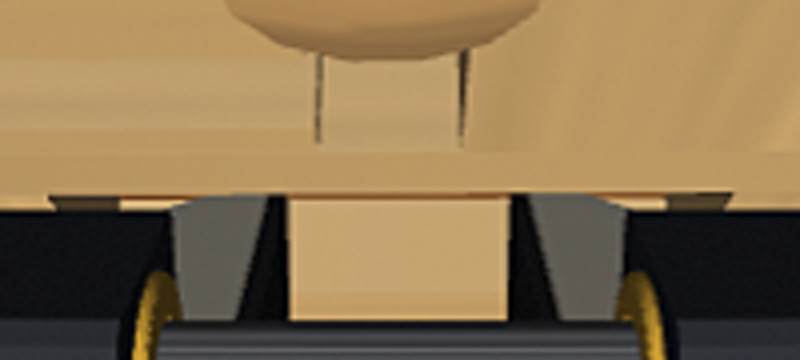

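Request:
send_rows --motion '[[[-0.002, -0.003, 0, 0], [-0.004, -0.006, 0, 0], [-0.006, -0.008, 0, 0], [-0.008, -0.01, 0, 0], [-0.01, -0.012, 0, 0], [-0.012, -0.014, 0, 0], [-0.014, -0.016, 0, 0], [-0.014, -0.016, 0, 0]]]'

```text
time: 6.9
tool_pos: [0.6237, 0.1015, 0.1854]
tool_rot: [-1.571, 0.0, 2.994]
contact_force: [-4.7, 0.6, 1.3]
opening: 0.0303
```

```bash
python3 - <<'E'
from look import *
snap('wrist','w7')
shift(tcp_for(.552,.1894,.007),np.radians(171.8));
E
```

```text
pos [0.6236 0.1015 0.1854] rot [-9.0010e+01  2.0000e-02  1.7156e+02] F [-4.54 -0.06  1.41] t 6.95
shift [ 0.0134 -0.01    0.0001] twist -0.2435674876572671
```

View pics/w7.png

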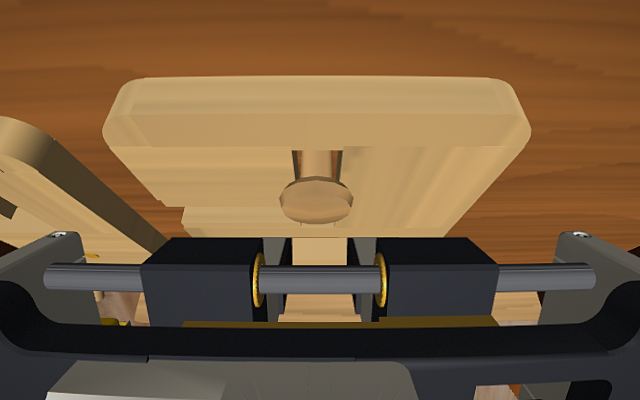

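Request:
send_rows --motion '[[[-0.0025, -0.0025, 0, 0], [-0.005, -0.005, 0, 0], [-0.0075, -0.0075, 0, 0], [-0.01, -0.01, 0, 0], [-0.0125, -0.0125, 0, 0], [-0.015, -0.015, 0, 0], [-0.017, -0.017, 0, 0], [-0.017, -0.017, 0, 0]]]'

```text
time: 7.75
tool_pos: [0.641, 0.0989, 0.2029]
tool_rot: [-1.571, 0.001, 2.994]
contact_force: [-4.3, 0.8, 1.1]
opening: 0.0309
```

```bash
python3 - <<'E'
from look import *
snap('wrist','w8');s=snap('scene','s8')
a=cv2.imread('pics/s8.png')
cv2.imwrite('pics/s8b.png',cv2.resize(a[140:215,225:325],None,fx=8,fy=8,interpolation=cv2.INTER_CUBIC))
a=cv2.imread('pics/w8.png')
cv2.imwrite('pics/w8b.png',cv2.resize(a[60:270,90:550],None,fx=1.73,fy=2.2,interpolation=cv2.INTER_CUBIC))
shift(tcp_for(.552,.1894,.007),np.radians(171.8));
E
```

```text
pos [0.6409 0.0989 0.2029] rot [-9.0020e+01  1.1000e-01  1.7155e+02] F [-2.75  0.44  1.41] t 7.85
shift [0.0309 0.0074 0.0001] twist -0.24730123348515454
```

View pics/w8b.png

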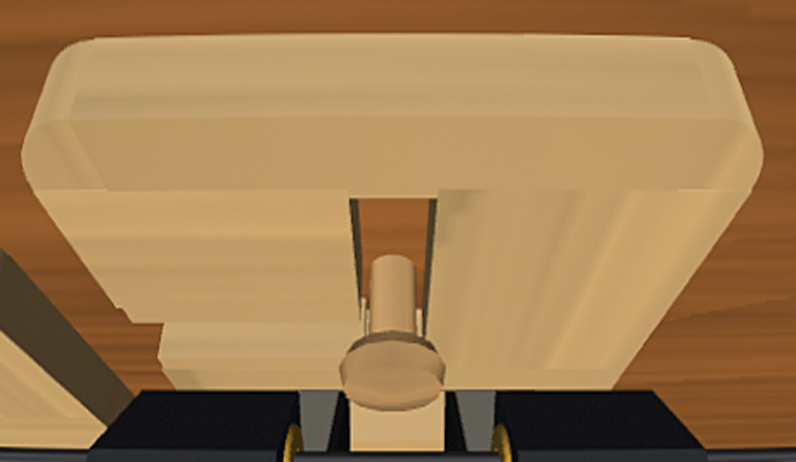

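View pics/s8b.png

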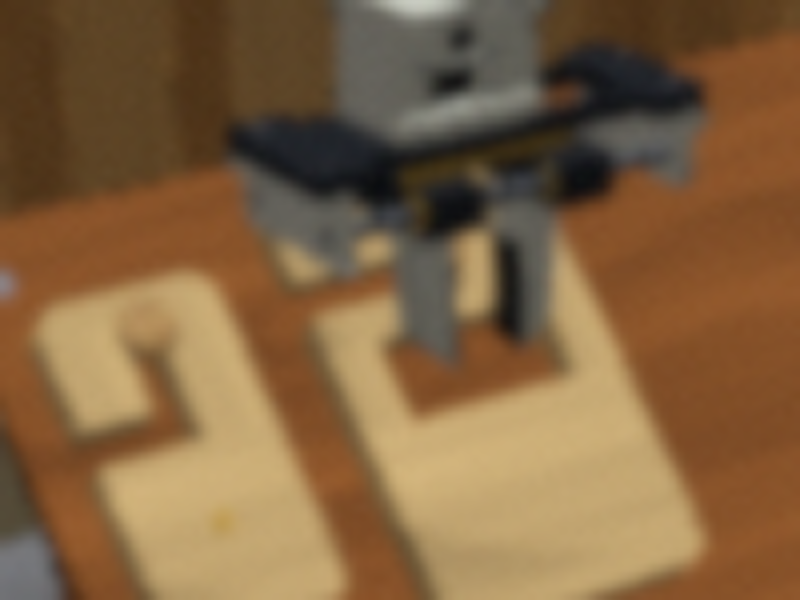

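```bash
python3 - <<'E'
from look import *
w=load('w8')
A=lambda x,y:((x+.5)/1.73+90-.5,(y+.5)/2.2+60-.5)
for k,uv,n in [('slottop',A(393,198),15),('lipUL',A(133,323),15),('hU',A(400,389),15),('topL',A(108,190),15),('topR',A(680,188),15),('pegbase',A(393,255),0),('pegbasetop?',A(393,255),-0)]:
    print(k,np.round(1e3*onn(w,uv,-.310+n/1e3),1))
E
```

```text
slottop [ 670.3  189.6 -295. ]
lipUL [ 632.4  253.8 -295. ]
hU [ 598.6  188.2 -295. ]
topL [ 672.8  240.8 -295. ]
topR [ 672.6  138.1 -295. ]
pegbase [ 632.7  190.  -310. ]
pegbasetop? [ 632.7  190.  -310. ]
```

Request:
send_rows --motion '[[[-0.0008, -0.0008, 0, 0], [-0.0016, -0.0016, 0, 0], [-0.0016, -0.0016, 0.003, 0], [-0.0016, -0.0016, 0.006, 0], [-0.0016, -0.0016, 0.009, 0], [-0.0016, -0.0016, 0.012, 0], [-0.0016, -0.0016, 0.014, 0], [-0.0016, -0.0016, 0.014, 0]]]'

```text
time: 8.65
tool_pos: [0.6405, 0.0842, 0.2045]
tool_rot: [-1.571, 0.002, 2.994]
contact_force: [-3.1, 0.3, 0.6]
opening: 0.03
```

```bash
python3 - <<'E'
from look import *
snap('wrist','w9')
a=cv2.imread('pics/w9.png')
cv2.imwrite('pics/w9b.png',cv2.resize(a[60:270,90:550],None,fx=1.73,fy=2.2,interpolation=cv2.INTER_CUBIC))
shift(tcp_for(.552,.1894,.007),np.radians(171.8));
E
```

```text
pos [0.6405 0.0843 0.2045] rot [-8.9990e+01  1.1000e-01  1.7153e+02] F [-3.45  0.34  0.67] t 8.7
shift [ 0.0326  0.0091 -0.0145] twist -0.27180516314242614
```

View pics/w9b.png

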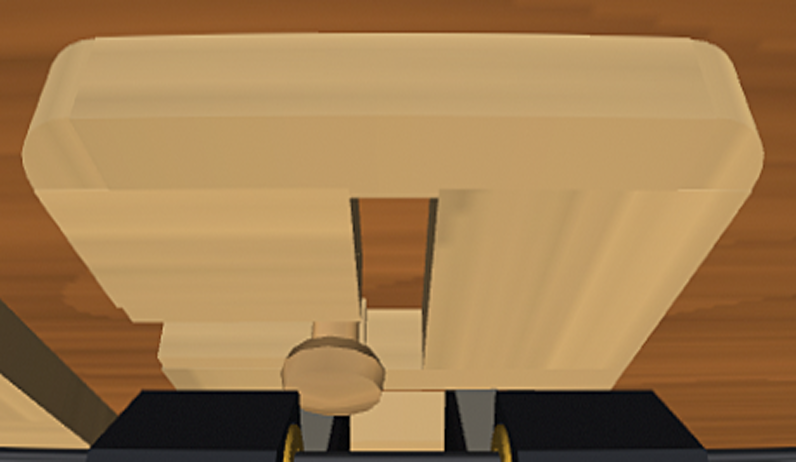

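Request:
send_rows --motion '[[[0, 0, 0.006, 0], [0, 0, 0.012, 0], [0, 0, 0.018, 0], [0, 0, 0.024, 0], [0, 0, 0.03, 0], [0, 0, 0.036, 0], [0, 0, 0.042, 0], [0, 0, 0.042, 0]]]'

```text
time: 9.5
tool_pos: [0.6342, 0.0414, 0.2045]
tool_rot: [-1.57, 0.002, 2.993]
contact_force: [-1.9, -0.4, 0.2]
opening: 0.0305
```

```bash
python3 - <<'E'
from look import *
snap('wrist','w10')
a=cv2.imread('pics/w10.png')
cv2.imwrite('pics/w10b.png',cv2.resize(a[60:270,90:550],None,fx=1.73,fy=2.2,interpolation=cv2.INTER_CUBIC))
shift(tcp_for(.552,.1894,.007),np.radians(171.8));
E
```

```text
pos [0.6343 0.0418 0.2045] rot [-8.9940e+01  1.2000e-01  1.7148e+02] F [-1.86 -0.59 -0.31] t 9.55
shift [ 0.0328  0.009  -0.0574] twist -0.3220753501776371
```

View pics/w10b.png

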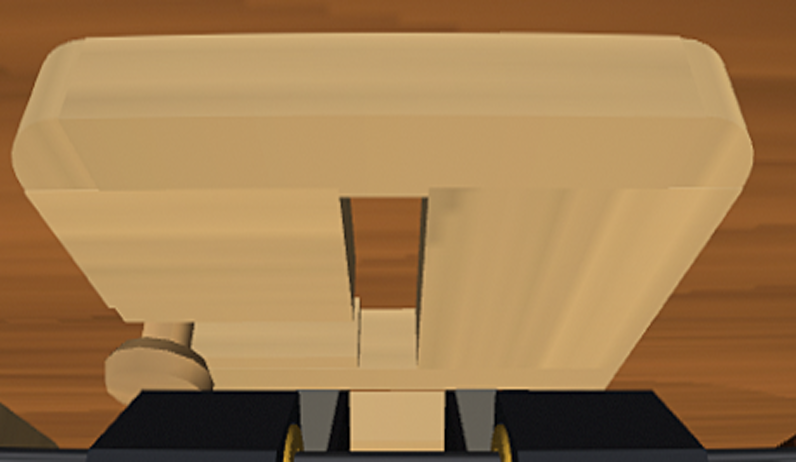

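Request:
send_rows --motion '[[[0, 0, 0.006, 0], [0, 0, 0.012, 0], [0, 0, 0.02, 0], [0, 0, 0.028, 0], [0, 0, 0.036, 0], [0, 0, 0.044, 0], [0, 0, 0.052, 0], [0, 0, 0.052, 0]]]'

```text
time: 10.35
tool_pos: [0.6264, -0.0113, 0.2046]
tool_rot: [-1.569, 0.002, 2.991]
contact_force: [-2.5, -0.2, -0.8]
opening: 0.0304
```

```bash
python3 - <<'E'
from look import *
snap('wrist','w11')
shift(tcp_for(.552,.1894,.007),np.radians(171.8));
E
```

```text
pos [ 0.6265 -0.0108  0.2046] rot [-8.9900e+01  1.1000e-01  1.7141e+02] F [-2.91 -1.09 -0.52] t 10.4
shift [ 0.0329  0.0089 -0.1105] twist -0.38956532706164
```

View pics/w11.png

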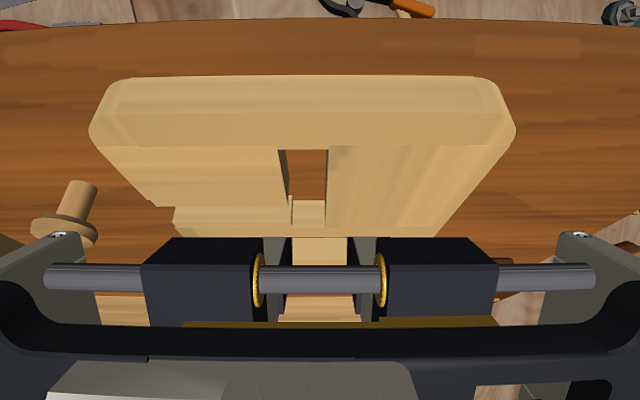

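Request:
send_rows --motion '[[[0, 0, 0.006, -0.1], [0, 0, 0.014, -0.2], [0, 0, 0.022, -0.3], [0, 0, 0.03, -0.4], [0, 0, 0.038, -0.4], [0, 0, 0.046, -0.4], [0, 0, 0.052, -0.4], [0, 0, 0.052, -0.4]]]'

```text
time: 11.2
tool_pos: [0.6185, -0.0635, 0.2046]
tool_rot: [-1.568, 0.002, 2.997]
contact_force: [-2.1, 0.5, -0.6]
opening: 0.0304
```

```bash
python3 - <<'E'
from look import *
snap('wrist','w12')
shift(tcp_for(.552,.1894,.007),np.radians(171.8));
E
```

```text
pos [ 0.6186 -0.0631  0.2047] rot [-8.9860e+01  1.1000e-01  1.7176e+02] F [-2.73 -0.68 -0.27] t 11.25
shift [ 0.032   0.0088 -0.1636] twist -0.03657992809934891
```

View pics/w12.png

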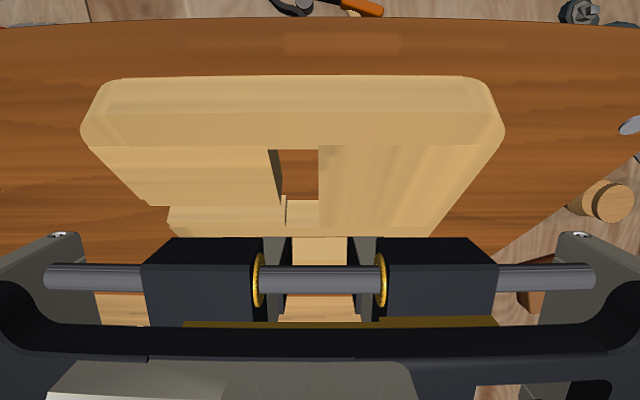

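```bash
python3 - <<'E'
from look import *
w=load('w12')
a=cv2.imread('pics/w12.png')
cv2.imwrite('pics/w12b.png',cv2.resize(a[60:270,60:520],None,fx=1.73,fy=2.2,interpolation=cv2.INTER_CUBIC))
for k,uv,n in [('slotR',(318.5,160),15),('slotR',(318.5,215),15),('topedgeout',(200,147),15),('topedgeout',(450,147),15),('redge',(505,130),15),('redge',(430,235),15),('ledge',(81,132),15)]:
    print(k,np.round(1e3*onn(w,uv,-.310+n/1e3),1))
E
```

```text
slotR [ 666.    25.6 -295. ]
slotR [ 624.6   25.6 -295. ]
topedgeout [ 673.1   62.7 -295. ]
topedgeout [ 673.   -15.8 -295. ]
redge [ 681.2  -29.5 -295. ]
redge [ 600.6  -32.3 -295. ]
ledge [ 680.8   96.6 -295. ]
```

View pics/w12b.png

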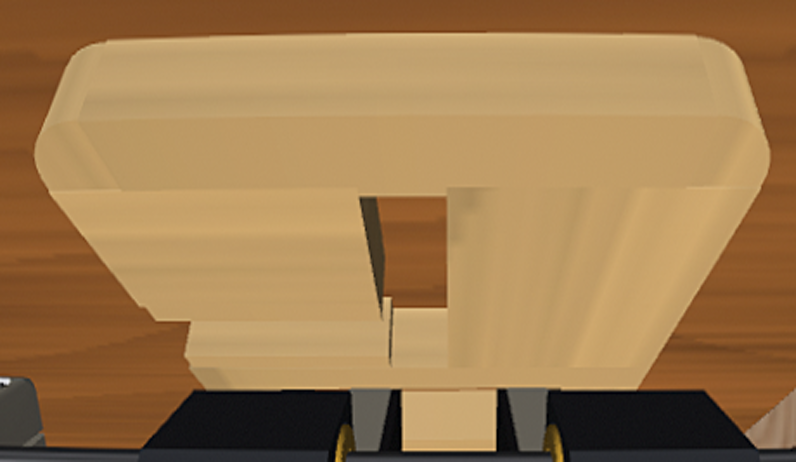

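Request:
send_rows --motion '[[[0.002, 0.002, 0, 0], [0.006, 0.006, 0, 0], [0.01, 0.01, 0, 0], [0.014, 0.014, 0, 0], [0.018, 0.018, 0, 0], [0.022, 0.022, 0, 0], [0.026, 0.026, 0, 0], [0.03, 0.03, 0, 0]]]'

```text
time: 12.05
tool_pos: [0.5886, -0.0588, 0.1743]
tool_rot: [-1.568, 0.002, 2.998]
contact_force: [-0.6, 0.0, 0.1]
opening: 0.0301
```

Request:
send_rows --motion '[[[0.003, 0.003, 0, 0], [0.006, 0.006, 0, 0], [0.009, 0.009, 0, 0], [0.012, 0.012, 0, 0], [0.015, 0.015, 0, 0], [0.018, 0.018, 0, 0], [0.02, 0.02, 0, 0], [0.02, 0.02, 0, 0]]]'

```text
time: 12.85
tool_pos: [0.5682, -0.0558, 0.1538]
tool_rot: [-1.568, 0.001, 2.998]
contact_force: [-2.2, 0.4, -2.3]
opening: 0.0305
```

```bash
python3 - <<'E'
from look import *
w=snap('wrist','w13');s=snap('scene','s13')
a=s['frame'][140:260,230:390,::-1]
cv2.imwrite('pics/s13b.png',cv2.resize(a,None,fx=4.9,fy=4.9,interpolation=cv2.INTER_CUBIC))
shift(tcp_for(.552,.1894,.007),np.radians(171.8));
E
```

```text
pos [ 0.5684 -0.0559  0.154 ] rot [-8.9860e+01  4.0000e-02  1.7177e+02] F [-2.94  0.55 -1.11] t 12.95
shift [-0.0188 -0.0418 -0.1636] twist -0.03358756909095819
```

View pics/w13.png

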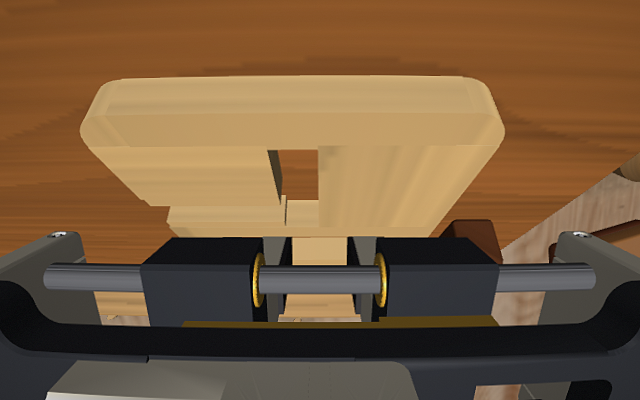

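View pics/s13b.png

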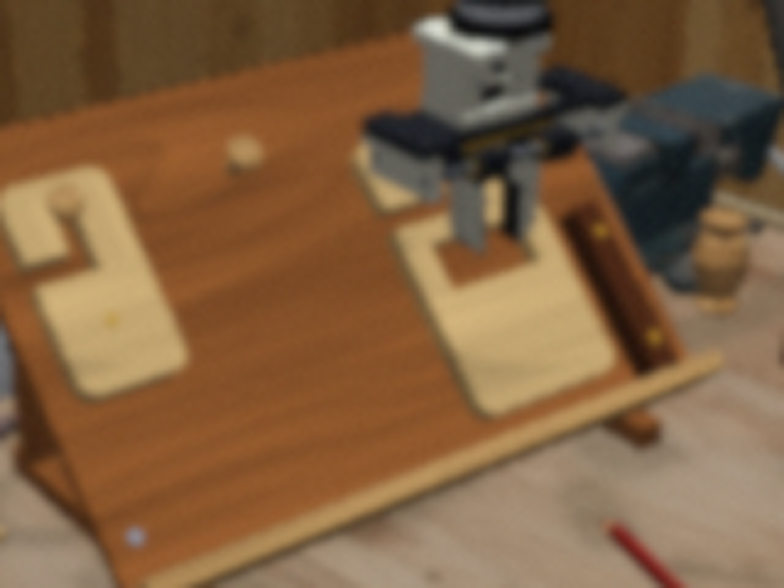

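Request:
send_rows --motion '[[[0.002, 0.002, 0.002, 0], [0.004, 0.004, 0.004, 0], [0.006, 0.006, 0.006, 0], [0.008, 0.008, 0.008, 0], [0.01, 0.01, 0.01, 0], [0.011, 0.011, 0.012, 0], [0.012, 0.012, 0.012, 0], [0.0125, 0.0125, 0.012, 0]]]'

```text
time: 13.75
tool_pos: [0.5546, -0.0663, 0.1416]
tool_rot: [-1.568, 0.002, 2.998]
contact_force: [-0.3, -0.9, 0.1]
opening: 0.0303
```

```bash
python3 - <<'E'
from look import *
w=snap('wrist','w14')
cv2.imwrite('pics/w14b.png',cv2.resize(w['frame'][60:270,60:520,::-1],None,fx=1.73,fy=2.2,interpolation=cv2.INTER_CUBIC))
shift(tcp_for(.552,.1894,.007),np.radians(171.8));
E
```

```text
pos [ 0.5547 -0.0662  0.1416] rot [-8.9850e+01  1.0000e-01  1.7176e+02] F [0.64 0.15 0.16] t 13.8
shift [-0.031  -0.0542 -0.1757] twist -0.04365839425843746
```

View pics/w14b.png

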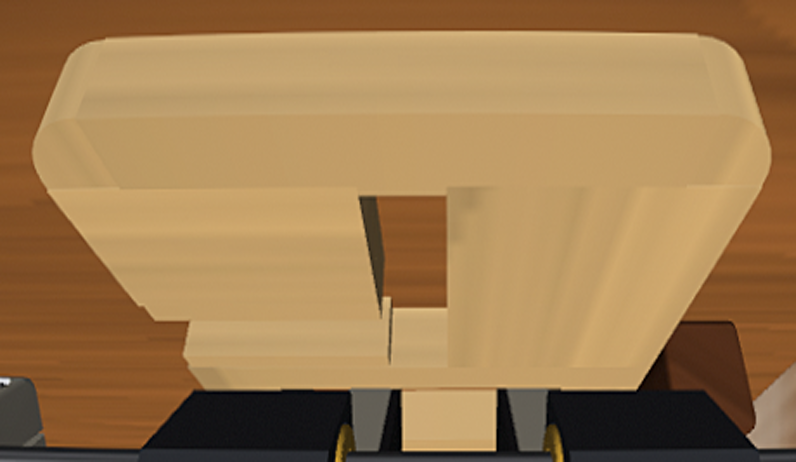

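Request:
send_rows --motion '[[[0.002, 0.002, 0, 0], [0.004, 0.004, 0, 0], [0.004, 0.004, 0, 0]]]'

```text
time: 14.1
tool_pos: [0.5504, -0.0655, 0.1373]
tool_rot: [-1.568, 0.001, 2.998]
contact_force: [-0.2, 0.5, -0.6]
opening: 0.0302
```

```bash
python3 - <<'E'
from look import *
v=load('w14')
A=lambda x,y:((x+.5)/1.73+60-.5,(y+.5)/2.2+60-.5)
for k,uv,n in [('topout',A(200,188),15),('topoutR',A(680,185),15),('slottop',A(410,196),15),('slotR',A(447,210),15),('slotR2',A(447,360),15),('hU',A(420,389),15)]:
    print(k,np.round(1e3*onn(v,uv,-.310+n/1e3),1))
w=snap('wrist','w15')
cv2.imwrite('pics/w15b.png',cv2.resize(w['frame'][60:270,60:520,::-1],None,fx=1.73,fy=2.2,interpolation=cv2.INTER_CUBIC))
shift(tcp_for(.552,.1894,.007),np.radians(171.8));
E
```

```text
topout [ 585.2   58.3 -295. ]
topoutR [ 585.7  -27.9 -295. ]
slottop [ 583.1   20.6 -295. ]
slotR [ 579.8   13.9 -295. ]
slotR2 [ 526.8   13.9 -295. ]
hU [ 510.4   22.  -295. ]
pos [ 0.5506 -0.0655  0.1375] rot [-8.9850e+01  9.0000e-02  1.7176e+02] F [ 0.04 -0.08 -0.03] t 14.15
shift [-0.0351 -0.0584 -0.1756] twist -0.03682348476088831
```

View pics/w15b.png

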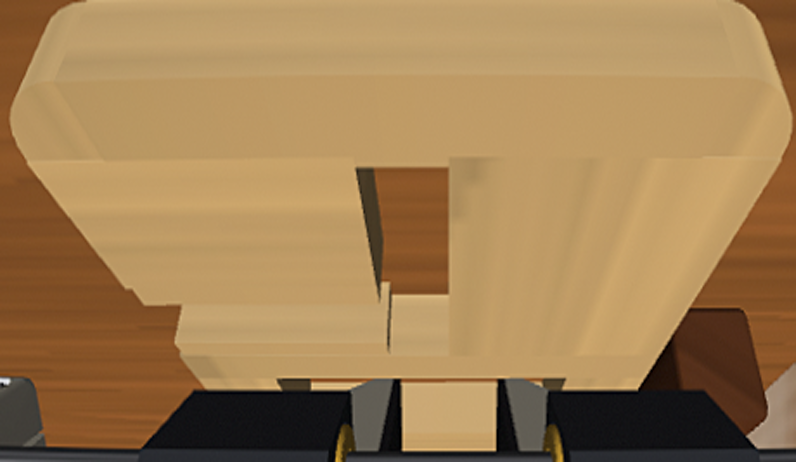

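Request:
send_rows --motion '[[[0, 0, 0.002, 0], [0, 0, 0.004, 0], [0, 0, 0.006, 0], [0, 0, 0.0075, 0], [0, 0, 0.0085, 0], [0, 0, 0.009, 0]]]'

```text
time: 14.75
tool_pos: [0.5493, -0.0744, 0.1376]
tool_rot: [-1.568, 0.002, 2.998]
contact_force: [-0.3, 2.5, 0.3]
opening: 0.0303
```

Request:
send_rows --motion '[[[0, 0, 0.0007, 0], [0, 0, 0.0014, 0], [0, 0, 0.002, 0]]]'

```text
time: 15.05
tool_pos: [0.549, -0.0764, 0.1376]
tool_rot: [-1.569, 0.002, 2.998]
contact_force: [-0.0, 2.7, 1.1]
opening: 0.0305
```

```bash
python3 - <<'E'
from look import *
w=snap('wrist','w16')
cv2.imwrite('pics/w16b.png',cv2.resize(w['frame'][60:270,60:520,::-1],None,fx=1.73,fy=2.2,interpolation=cv2.INTER_CUBIC))
shift(tcp_for(.552,.1894,.007),np.radians(171.8));
E
```

```text
pos [ 0.549  -0.0765  0.1376] rot [-8.9870e+01  9.0000e-02  1.7176e+02] F [-0.3   1.61  0.63] t 15.1
shift [-0.0351 -0.0582 -0.1867] twist -0.04424577252282907
```

View pics/w16b.png

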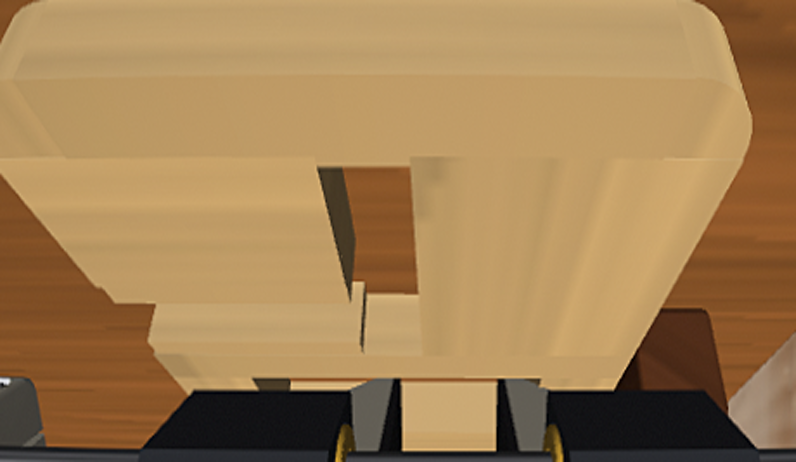

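Request:
send_rows --motion '[[[0, 0, 0.0007, 0], [0, 0, 0.0014, 0], [0, 0, 0.002, 0]]]'

```text
time: 15.4
tool_pos: [0.5487, -0.0785, 0.1376]
tool_rot: [-1.569, 0.002, 2.998]
contact_force: [0.4, 2.1, 1.4]
opening: 0.0306
```

Request:
send_rows --motion '[[[0, 0, 0.0007, 0], [0, 0, 0.0014, 0], [0, 0, 0.002, 0]]]'

```text
time: 15.7
tool_pos: [0.5483, -0.0801, 0.1376]
tool_rot: [-1.569, 0.001, 2.998]
contact_force: [0.1, 4.2, 1.3]
opening: 0.0298
```

```bash
python3 - <<'E'
from look import *
w=snap('wrist','w17')
cv2.imwrite('pics/w17b.png',cv2.resize(w['frame'][60:270,60:520,::-1],None,fx=1.73,fy=2.2,interpolation=cv2.INTER_CUBIC))
shift(tcp_for(.552,.1894,.007),np.radians(171.8));
A=lambda x,y:((x+.5)/1.73+60-.5,(y+.5)/2.2+60-.5)
for k,uv,n in [('slotR',A(410.5,180),15),('slotR2',A(419,340),15)]:
    print(k,np.round(1e3*onn(load('w16'),uv,-.310+n/1e3),1))
E
```

```text
pos [ 0.5483 -0.0801  0.1376] rot [-8.9910e+01  8.0000e-02  1.7175e+02] F [-0.12  4.11  2.9 ] t 15.75
shift [-0.0352 -0.0581 -0.1905] twist -0.045230450926616476
slotR [ 580.7    9.5 -295. ]
slotR2 [ 530.6   10.3 -295. ]
```

View pics/w17b.png

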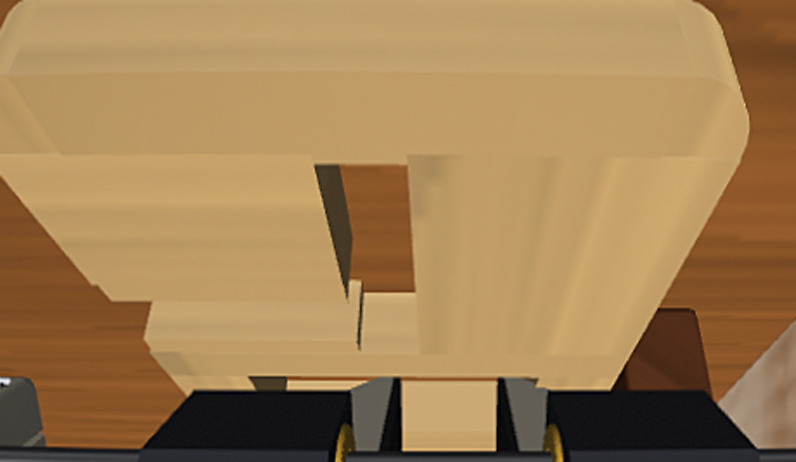

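```bash
python3 - <<'E'
from look import *
for t in ['w15','w16','w17']:
    w=load(t);cv2.imwrite(f'pics/{t}z.png',cv2.resize(w['frame'][115:240,60:500,::-1],None,fx=1.8,fy=4.5,interpolation=cv2.INTER_CUBIC))
a=[cv2.imread(f'pics/{t}z.png')[:220] for t in ['w16','w17']]
cv2.imwrite('pics/cmp.png',np.vstack(a))
# auto: slot side edges via dark/bright? print colours row profile
w=load('w17')['frame'].astype(int)
print(w[170,285:310].tolist()[:0])
g=cv2.cvtColor(load('w17')['frame'],cv2.COLOR_RGB2GRAY).astype(float)
for tag in ['w16','w17']:
    g=cv2.cvtColor(load(tag)['frame'],cv2.COLOR_RGB2GRAY).astype(float);w=load(tag)
    R=[]
    for r in (142,150,160,170,180):
        d=np.diff(g[r,280:312]);i=np.argmax(d);x=280+i+.5;
        R.append(np.round(1e3*onn(w,(x,r),-.295)[:2],1).tolist())
    print(tag,R)
    # right outer edge of plate n=15 : bright->dark largest drop
    R=[]
    for r in (150,160,170,180,190,200,210,220):
        row=w['frame'][r,380:520,2].astype(float);d=row[3:]-row[:-3];i=np.argmin(d);x=380+i+1.5
        R.append(np.round(1e3*onn(w,(x,r),-.295)[:2],1).tolist())
    print('redge',R)
    R=[]
    for c in (100,140,180,220,260,300,340,380,420,440):
        col=g[80:110,c];
        R.append((c,80+int(np.argmax(np.abs(np.diff(g[40:110,c]))))-40))
    print(R)
E
```

```text
[]
w16 [[580.5, 9.3], [576.6, 9.6], [571.3, 9.6], [565.4, 9.5], [559.0, 9.5]]
redge [[576.9, -47.9], [571.5, -47.6], [565.5, -47.6], [559.0, -47.6], [551.8, -47.7], [543.7, -47.3], [534.6, -47.3], [524.3, -47.4]]
[(100, 58), (140, 56), (180, 56), (220, 55), (260, 55), (300, 55), (340, 55), (380, 56), (420, 56), (440, 57)]
w17 [[580.3, 6.1], [576.4, 6.0], [571.1, 6.0], [565.2, 6.4], [558.7, 6.4]]
redge [[576.7, -51.2], [571.2, -51.2], [565.3, -51.2], [558.8, -50.8], [551.5, -50.8], [543.4, -50.8], [534.3, -50.4], [524.1, -50.3]]
[(100, 56), (140, 54), (180, 54), (220, 54), (260, 53), (300, 54), (340, 54), (380, 55), (420, 56), (440, 57)]
```

View pics/cmp.png

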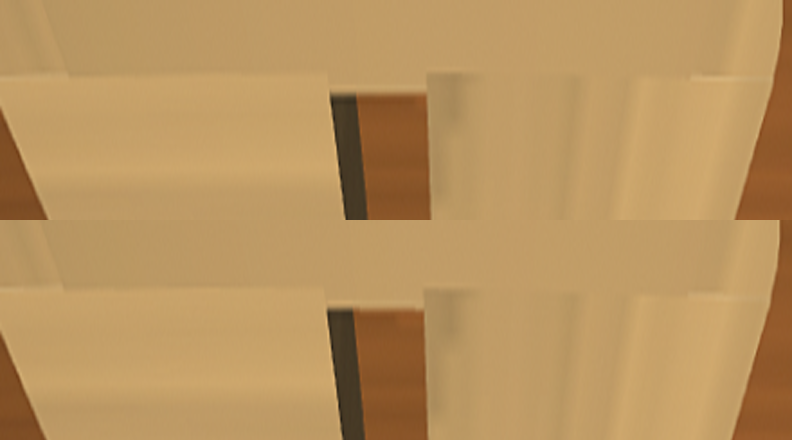

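Request:
send_rows --motion '[[[0, 0, 0.0005, 0], [0, 0, 0.001, 0], [0, 0, 0.001, 0], [0, 0, 0.001, 0]]]'

```text
time: 16.15
tool_pos: [0.548, -0.0806, 0.1376]
tool_rot: [-1.57, 0.001, 2.998]
contact_force: [0.3, 5.4, 1.2]
opening: 0.0302
```

```bash
cat > edge.py <<'E'
from look import *
def edge(tag):
    w=load(tag);R=[]
    for r in range(150,222,6):
        row=w['frame'][r,380:520,2].astype(float);d=row[3:]-row[:-3];i=np.argmin(d)
        R.append(1e3*onn(w,(380+i+1.5,r),-.295)[:2])
    R=np.array(R);p=np.polyfit(R[:,0],R[:,1],1);print(tag,'Yedge@550 %.1f'%np.polyval(p,550),'tilt deg %.2f'%np.degrees(p[0]),'resid',np.abs(R[:,1]-np.polyval(p,R[:,0])).max().round(2))
E
python3 - <<'E'
from edge import *
snap('wrist','w18')
for t in ['w14','w15','w16','w17','w18']: edge(t)
shift(tcp_for(.552,.1894,.007),np.radians(171.8));
E
```

```text
w14 Yedge@550 -43.3 tilt deg -0.12 resid 0.23
w15 Yedge@550 -43.5 tilt deg 0.06 resid 0.19
w16 Yedge@550 -47.6 tilt deg -0.68 resid 0.22
w17 Yedge@550 -50.7 tilt deg -1.01 resid 0.19
w18 Yedge@550 -50.7 tilt deg -1.10 resid 0.18
pos [ 0.548  -0.0806  0.1376] rot [-8.9950e+01  5.0000e-02  1.7176e+02] F [-1.17  4.83  2.37] t 16.2
shift [-0.0354 -0.0579 -0.191 ] twist -0.040807411627979934
```

Request:
send_rows --motion '[[[0, 0, -0.001, 0], [0, 0, -0.003, 0], [0, 0, -0.006, 0], [0, -0.005, -0.008, 0], [0, -0.015, -0.008, 0], [0, -0.03, -0.008, 0], [0, -0.05, -0.008, 0], [0, -0.05, -0.008, 0]]]'

```text
time: 17.0
tool_pos: [0.5509, -0.0732, 0.191]
tool_rot: [-1.569, 0.007, 2.998]
contact_force: [-0.1, -0.2, 0.5]
opening: 0.0302
```

```bash
python3 - <<'E'
from edge import *
snap('wrist','w19')
shift(tcp_for(.379+.06,.12,-.010),np.radians(171.8));
E
```

```text
pos [ 0.5501 -0.073   0.1893] rot [-89.91   0.27 171.76] F [-0.48 -0.29 -0.34] t 17.05
shift [ 0.0459  0.0975 -0.1139] twist -0.037915286752217385
```

View pics/w19.png

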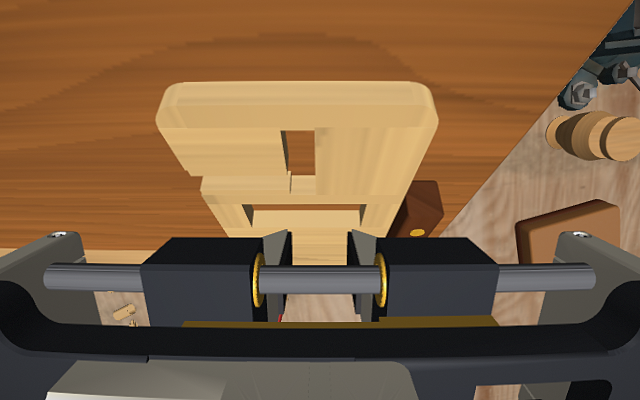

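Request:
send_rows --motion '[[[0.005, -0.03, -0.01, 0], [0.01, -0.06, -0.03, 0], [0.02, -0.08, -0.05, 0], [0.03, -0.1, -0.06, 0], [0.03, -0.1, -0.06, 0], [0.03, -0.1, -0.06, 0]]]' --gripper 0.1

```text
time: 17.65
tool_pos: [0.5284, -0.0092, 0.2883]
tool_rot: [-1.569, 0.004, 2.998]
contact_force: [0.5, -0.9, -0.2]
opening: 0.0093
```

```bash
python3 - <<'E'
from edge import *
w=snap('wrist','w20')
shift(tcp_for(.379+.06,.12,-.010),np.radians(171.8));
E
```

```text
pos [ 0.5283 -0.0095  0.2877] rot [-8.9900e+01  1.7000e-01  1.7175e+02] F [ 0.35 -0.68 -0.75] t 17.7
shift [ 0.0153  0.1961 -0.0544] twist -0.04886145323985294
```

View pics/w20.png

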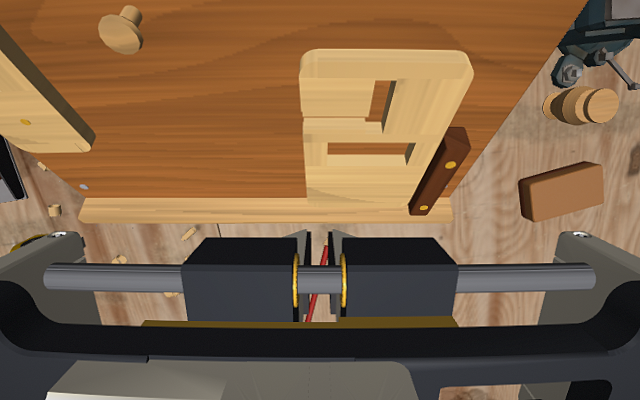

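```bash
python3 - <<'E'
from edge import *
w=load('w20')
cv2.imwrite('pics/w20b.png',cv2.resize(w['frame'][40:230,290:480,::-1],None,fx=3.15,fy=3.15,interpolation=cv2.INTER_CUBIC))
L=[]
for r in range(90,190,8):
    row=w['frame'][r,285:320,2].astype(float);d=row[2:]-row[:-2];i=np.argmax(d);L.append(1e3*onn(w,(285+i+1,r),-.295)[:2])
print(np.round(L,1).tolist())
E
```

```text
[[573.5, 81.5], [565.4, 81.1], [556.9, 81.6], [547.8, 80.3], [538.2, 79.9], [527.9, 81.3], [517.0, 81.8], [505.3, 81.3], [492.7, 80.9], [479.2, 81.4], [464.7, 81.0], [448.9, 81.6], [431.9, 81.0]]
```

View pics/w20b.png

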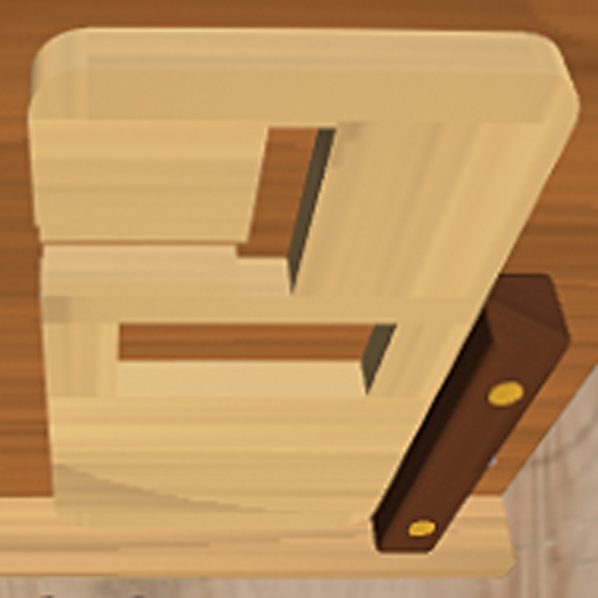

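Request:
send_rows --motion '[[[0.005, 0.02, -0.025, 0], [0.0153, 0.05, -0.054, 0], [0.0153, 0.09, -0.0544, 0], [0.0153, 0.13, -0.0544, 0], [0.0153, 0.16, -0.0544, 0], [0.0153, 0.18, -0.0544, 0], [0.0153, 0.19, -0.0544, 0], [0.0153, 0.19, -0.0544, 0]]]'

```text
time: 18.5
tool_pos: [0.5203, 0.0456, 0.0954]
tool_rot: [-1.569, -0.001, 2.997]
contact_force: [0.3, -0.3, 1.4]
opening: 0.0089
```

```bash
python3 - <<'E'
from edge import *
w=snap('wrist','w21');s=snap('scene','s21')
cv2.imwrite('pics/s21b.png',cv2.resize(s['frame'][140:260,230:390,::-1],None,fx=4.9,fy=4.9,interpolation=cv2.INTER_CUBIC))
shift(tcp_for(.379+.06,.12,-.010),np.radians(171.8));
E
```

```text
pos [0.5218 0.0457 0.0978] rot [-89.9    0.18 171.72] F [-0.34 -0.34  0.  ] t 18.6
shift [ 0.0005  0.0063 -0.0003] twist -0.07512476134792528
```

View pics/w21.png

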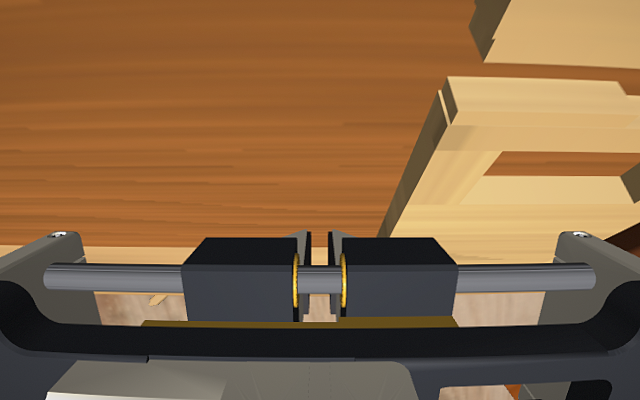

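View pics/s21b.png

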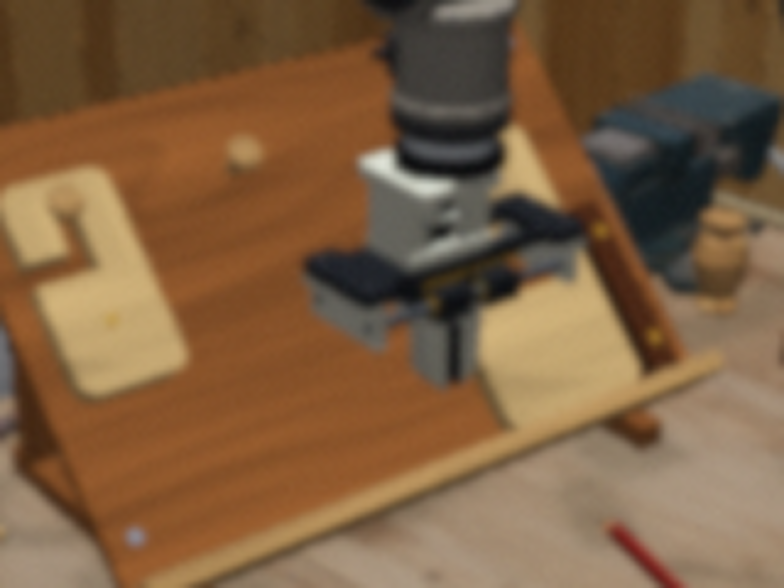

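Request:
send_rows --motion '[[[0, 0.002, 0, 0], [0, 0.004, 0.002, 0], [0, 0.005, 0.005, 0], [0, 0.005, 0.008, 0], [0, 0.005, 0.011, 0], [0, 0.005, 0.013, 0], [0, 0.005, 0.0145, 0], [0, 0.005, 0.0145, 0]]]'

```text
time: 19.4
tool_pos: [0.5198, 0.0312, 0.0928]
tool_rot: [-1.569, 0.003, 2.997]
contact_force: [-0.4, 0.6, -0.2]
opening: 0.0091
```

Request:
send_rows --motion '[[[0, 0, 0.001, 0], [0, 0, 0.002, 0], [0, 0, 0.003, 0], [0, 0, 0.003, 0]]]'

```text
time: 19.8
tool_pos: [0.5193, 0.0281, 0.0928]
tool_rot: [-1.569, 0.003, 2.997]
contact_force: [-1.5, 0.3, 0.8]
opening: 0.0092
```

```bash
python3 - <<'E'
from edge import *
w=snap('wrist','w22')
shift(tcp_for(.379+.06,.12,-.010),np.radians(171.8));
E
```

```text
pos [0.5193 0.0282 0.0928] rot [-89.89   0.19 171.7 ] F [ 0.17 -0.71 -0.17] t 19.85
shift [ 0.0005  0.0013 -0.0181] twist -0.0978278337343217
```

View pics/w22.png

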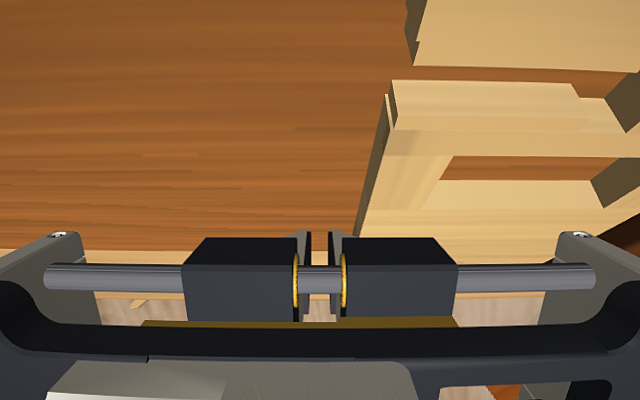

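Near contact; continue slowly.

Request:
send_rows --motion '[[[0, 0, 0.001, 0], [0, 0, 0.002, 0], [0, 0, 0.003, 0], [0, 0, 0.003, 0]]]'

```text
time: 20.25
tool_pos: [0.5189, 0.0251, 0.0928]
tool_rot: [-1.569, 0.003, 2.997]
contact_force: [0.0, -0.2, 1.3]
opening: 0.0093
```

Request:
send_rows --motion '[[[0, 0, 0.0007, 0], [0, 0, 0.0014, 0], [0, 0, 0.002, 0], [0, 0, 0.002, 0]]]'

```text
time: 20.65
tool_pos: [0.5185, 0.0232, 0.0928]
tool_rot: [-1.569, 0.003, 2.997]
contact_force: [-0.6, 1.9, 0.9]
opening: 0.0091
```

Request:
send_rows --motion '[[[0, 0, 0.0007, 0], [0, 0, 0.0014, 0], [0, 0, 0.0014, 0]]]'

```text
time: 20.95
tool_pos: [0.5182, 0.022, 0.0929]
tool_rot: [-1.57, 0.003, 2.996]
contact_force: [0.4, 3.3, 1.2]
opening: 0.0089
```

Request:
send_rows --motion '[[[0, 0, 0.0007, 0], [0, 0, 0.0014, 0], [0, 0, 0.0014, 0]]]'

```text
time: 21.25
tool_pos: [0.5179, 0.0212, 0.093]
tool_rot: [-1.571, 0.003, 2.996]
contact_force: [-1.3, 6.1, 2.4]
opening: 0.0095
```

Request:
send_rows --motion '[[[0, 0, 0.0007, 0], [0, 0, 0.0014, 0], [0, 0, 0.0014, 0]]]'

```text
time: 21.55
tool_pos: [0.5175, 0.0207, 0.0931]
tool_rot: [-1.572, 0.002, 2.996]
contact_force: [-0.8, 7.7, 3.4]
opening: 0.009
```

```bash
python3 - <<'E'
from edge import *
w=snap('wrist','w23')
shift(tcp_for(.379+.06,.12,-.010),np.radians(171.8));
for r in range(130,235,10):
    row=w['frame'][r,330:420,2].astype(float);d=row[2:]-row[:-2];i=np.argmax(d);print(np.round(1e3*onn(w,(330+i+1,r),-.295)[:2],1),end=' ')
E
```

```text
pos [0.5175 0.0207 0.0931] rot [-9.0060e+01  1.2000e-01  1.7168e+02] F [-1.04  7.63  2.78] t 21.6
shift [-0.0002  0.0017 -0.0257] twist -0.12068453213862916
[522.2  80. ] [517.7  80. ] [512.8  79.7] [507.4  79.7] [501.5  79.7] [495.   79.7] [487.8  79.7] [479.7  79.7] [470.7  79.7] [460.5  79.7] [448.7  79.7]
```

View pics/w23.png

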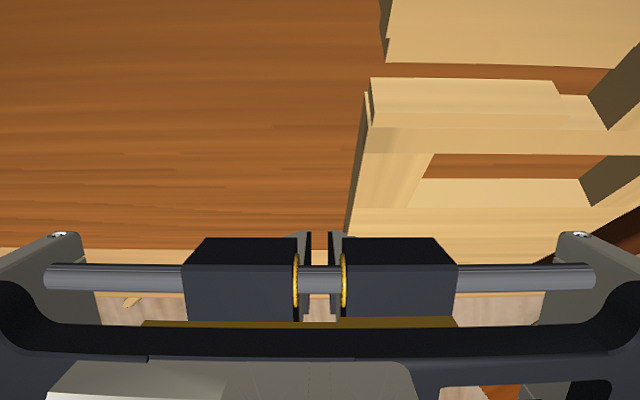

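Request:
send_rows --motion '[[[0, 0, -0.002, 0], [0, 0, -0.006, 0], [0, 0, -0.015, 0], [0, -0.01, -0.025, 0], [0, -0.04, -0.03, 0], [0.01, -0.08, -0.02, 0], [0.02, -0.13, 0.0, 0], [0.02, -0.17, 0.03, 0]]]'

```text
time: 22.4
tool_pos: [0.4927, -0.0024, 0.2622]
tool_rot: [-1.572, 0.003, 2.999]
contact_force: [1.4, -0.0, 0.4]
opening: 0.0088
```

Request:
send_rows --motion '[[[0, -0.01, 0.03, 0], [0, -0.01, 0.06, 0], [0, -0.01, 0.08, 0], [0, -0.01, 0.09, 0], [0, -0.01, 0.09, 0], [0, -0.01, 0.09, 0]]]'

```text
time: 23.0
tool_pos: [0.4801, -0.0907, 0.2722]
tool_rot: [-1.573, 0.003, 2.999]
contact_force: [-0.2, -0.8, 0.1]
opening: 0.0092
```

```bash
python3 - <<'E'
from edge import *
w=snap('wrist','w24')
cv2.imwrite('pics/w24b.png',cv2.resize(w['frame'][0:250,200:450,::-1],None,fx=2.4,fy=2.4,interpolation=cv2.INTER_CUBIC))
shift(tcp_for(.379+.06,.12,-.010),np.radians(171.8));
E
```

```text
pos [ 0.4801 -0.0905  0.2721] rot [-90.1    0.18 171.89] F [ 0.07 -0.17  0.61] t 23.05
shift [-0.0211  0.181  -0.1407] twist 0.08969069404966604
```

View pics/w24.png

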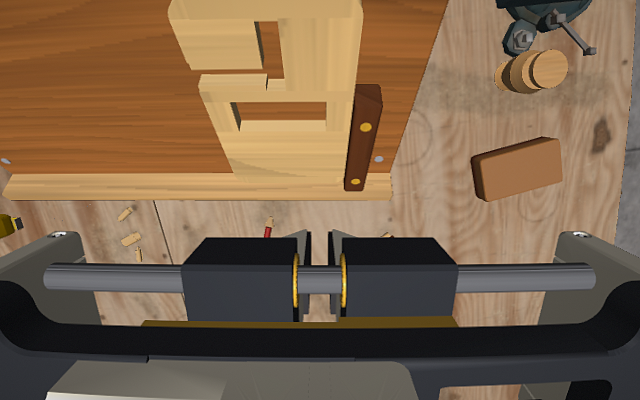

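```bash
python3 - <<'E'
from edge import *
w=load('w24')
cv2.imwrite('pics/w24c.png',cv2.resize(w['frame'][70:210,300:420,::-1],None,fx=5,fy=4.2,interpolation=cv2.INTER_CUBIC))
# stop front-left edge at n=28, plate right edge at n=15
o=np.linalg.inv(w['extrinsics'])[:3,3];print('cam rack',np.round(rc(o)*1e3,1))
E
```

```text
cam rack [702.9 -21.6 -91.8]
```

View pics/w24c.png

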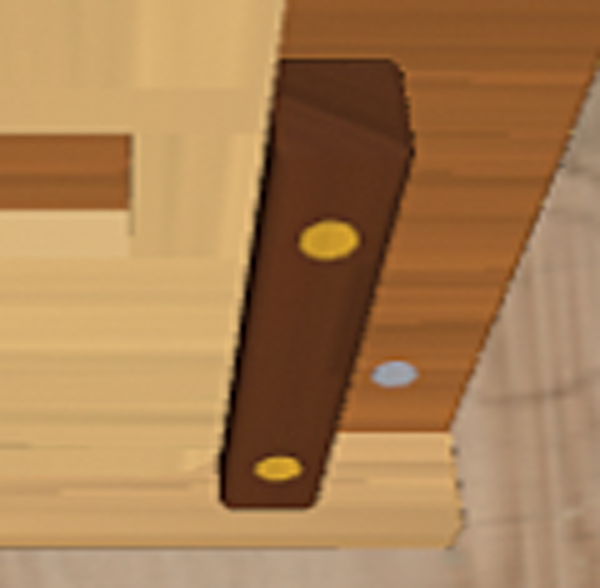

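Request:
send_rows --motion '[[[0, 0, 0.015, 0], [0, 0, 0.031, 0], [0, 0, 0.031, 0], [0, 0, 0.031, 0]]]'

```text
time: 23.45
tool_pos: [0.4757, -0.1212, 0.272]
tool_rot: [-1.573, 0.003, 3.0]
contact_force: [0.0, 0.5, 0.3]
opening: 0.0091
```

```bash
python3 - <<'E'
from edge import *
w=snap('wrist','w25')
cv2.imwrite('pics/w25c.png',cv2.resize(w['frame'][0:210,230:370,::-1],None,fx=5,fy=2.8,interpolation=cv2.INTER_CUBIC))
o=np.linalg.inv(w['extrinsics'])[:3,3];print('cam rack',np.round(rc(o)*1e3,1))
s=snap('scene','s25')
cv2.imwrite('pics/s25b.png',cv2.resize(s['frame'][140:260,230:390,::-1],None,fx=4.9,fy=4.9,interpolation=cv2.INTER_CUBIC))
E
```

```text
cam rack [702.7 -52.4 -92. ]
```

View pics/w25c.png

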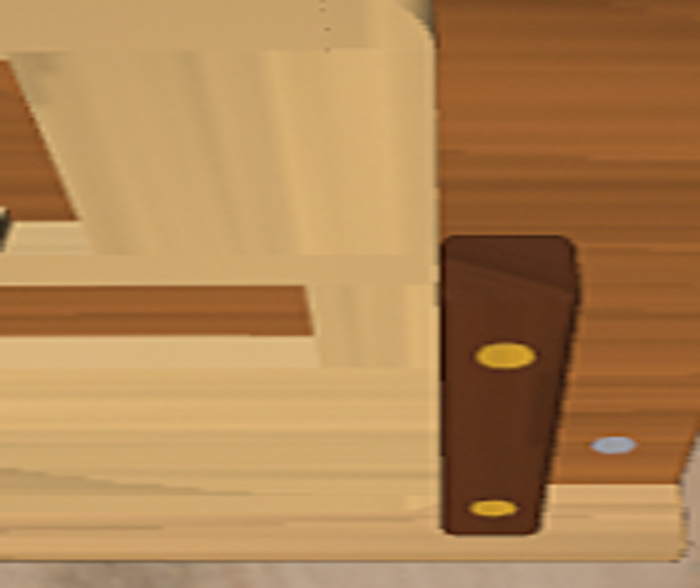

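View pics/s25b.png

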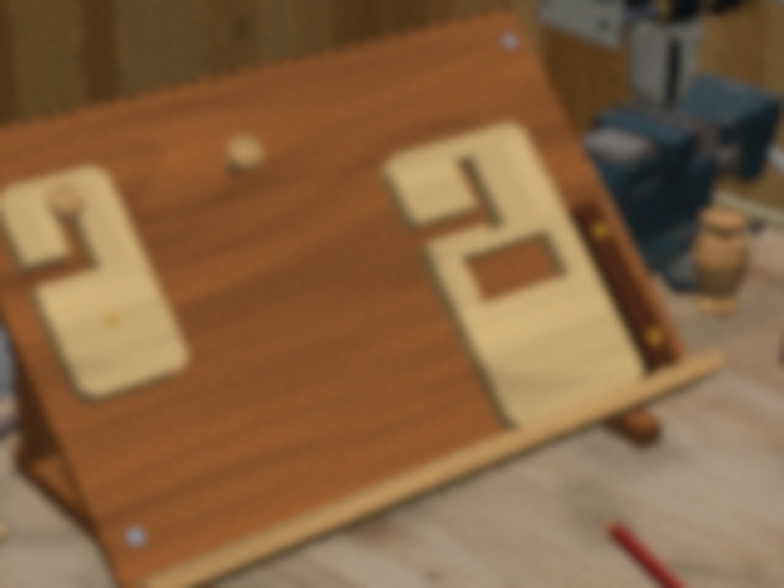

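Request:
send_rows --motion '[[[0.02, -0.02, 0, 0], [0.05, -0.04, 0, 0], [0.08, -0.06, 0, 0], [0.1, -0.07, 0, 0], [0.1, -0.07, 0, 0], [0.1, -0.07, 0, 0], [0.1, -0.07, 0, 0], [0.1, -0.07, 0, 0]]]'

```text
time: 24.35
tool_pos: [0.3769, -0.1068, 0.3409]
tool_rot: [-1.573, 0.002, 3.001]
contact_force: [0.5, -0.1, -0.5]
opening: 0.0092
```

```bash
python3 - <<'E'
from look import *
w=snap('wrist','w26');print(sensors.observe()['contact_force'],abs(sensors.observe()['qvel']).max(),sensors.observe()['tool_pos'])
from cell import hand_in
print(hand_in())
E
```

```text
[ 0.18366383  0.90690053 -0.46265064] 0.0020537700930148856 [ 0.37689835 -0.10678009  0.34095613]
the job is handed in; nothing more can be done
None
```

The larger template is off its peg, standing on the ledge with its right edge against the dark end stop. The arm is drawn back and the job is handed in, at about 24.4 s of the 67 s allowed.

I lifted the template about 40 mm by the upper rim of its hand hole and found the level leg. I slid it right off the peg, lowered it onto the ledge and then pushed it against the stop.

**Last checks:**
- **Flush with the stop:** a wrist-camera view straight down the joint showed no visible gap (under about 0.5 mm). The last push, on the lower left edge, stopped moving while the force rose to 7.7 N. The measured right edge was at about −50 mm, and the stop face had measured between −50 and −54 mm.
- **Standing on the ledge:** the left edge measured straight, with no tilt. The slot had dropped 50.6 mm, where 50 mm was expected.
- **Other things:** the small template still hangs on its own peg, and I touched nothing on the bench. The highest force I read was about 8 N. I saved a final wrist picture just before handing in but did not view it.

**What disagreed or went wrong on the way:**
- **Fingertip reach:** the fingertips appeared about 20 mm shorter than the text says, so my first lift passed over the template without touching it. I went deeper, using the pictures and the force reading.
- **Tool angle:** the moves cannot tilt the tool, so the fingers went in vertically rather than square to the board.
- **First push to the stop:** pushing through the hand hole tilted the template by about 1°. I let go, it settled straight about 2–3 mm short of the stop, and the low push on its left edge closed the gap.

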